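# Comb the rod blanks into the flutes of the drip tray

## Task

The four steel rod blanks were tipped onto the fluted drip tray and lie askew across its ridges. Take the rake by its wooden grip, set its shoes on the tray's side rails at the open end, behind the rods, and draw it along the rails towards the stop lip until every rod is combed straight and lies down in a flute, one to a flute; leave the rods to the rake, do not touch them with the gripper. Then stand the rake upright on the bench again, clear of the tray.

Things in the scene. Friction and masses are not known exactly. Their poses are not given: they have to be found in the camera images.
- tray: Folded aluminium tray screwed to the bench, 208 mm wide (x), 264 long (y). Origin: centre of its underside; z up. Thirteen V flutes run along x, side by side 20 mm apart: bottoms at y = -120, -100 .. +120 mm, 3 mm high; ridges between them 13 mm high. Flat side rails along y at x = +-(90 to 104) mm, 12.8 mm high. Stop lip across the -y end, 21 mm high; +y end open. Screw ears, under 6 mm high, reach to y = +-154 mm.
- tray_open (a point): Point on the tray's middle line (tray x = 0), at rail height (12.8 mm), 113 mm from the tray's centre towards the open +y end: the rake can be set down here, its pins behind all rods. Axes as the tray's.
- tray_lip (a point): Point on the tray's middle line (tray x = 0) at rail height (12.8 mm), on the inner face of the stop lip (tray y = -130 mm). The rake's shoes, 26 mm long in y, meet the lip when its middle is 13 mm from here. Axes as the tray's.
- rake_grip (a point): Rake: wooden bar (214 mm along x, 30 along y) with a row of pins below and a paddle grip on top, 88 mm tall, 0.2 to 0.33 kg, standing upright. Point: middle of the grip, 60 mm above the undersides of its shoes, midway in x and y; z up; same both ways round. Grip 84 mm along x, 20 thick along y (pinch across y from above), free from 36 mm above the undersides up. Bar from 18 to 32 mm.
- rake_shoes (a point): Middle of the rake, level with its shoes' undersides, 60 mm below rake_grip, same axes. Nine steel pins, 5 mm thick, in a row along x, 18 mm apart. Black shoes at x = +-97 mm (12 x 26 mm) are 1 mm deeper and slide on the tray's rails, drawn along y, middle within 5 mm of the tray's middle line: the pins then push rods lying across ridges but pass 1 mm over rods down in flutes. Lifted 1 mm off the rails it still does.
- rod_0_mid (a point): Steel rod blank, round, 8 mm in diameter, 156 mm long, 60 g, oily and slippery, loose on the tray. This point is its middle, on its axis; its x lies along the rod. Down in a flute the middle is about 8.7 mm above the bench; lying across ridges about 17 mm.
- rod_1_mid (a point): Steel rod blank, round, 8 mm in diameter, 156 mm long, 60 g, oily and slippery, loose on the tray. This point is its middle, on its axis; its x lies along the rod. Down in a flute the middle is about 8.7 mm above the bench; lying across ridges about 17 mm.
- rod_2_mid (a point): Steel rod blank, round, 8 mm in diameter, 156 mm long, 60 g, oily and slippery, loose on the tray. This point is its middle, on its axis; its x lies along the rod. Down in a flute the middle is about 8.7 mm above the bench; lying across ridges about 17 mm.
- rod_3_mid (a point): Steel rod blank, round, 8 mm in diameter, 156 mm long, 60 g, oily and slippery, loose on the tray. This point is its middle, on its axis; its x lies along the rod. Down in a flute the middle is about 8.7 mm above the bench; lying across ridges about 17 mm.

How it is judged:
On the way, in this order (a step that is already met when the one before it is completed fails the run):
1. the rake is down on the tray's side rails at the open end, square to the tray (z of rake_grip in the frame of tray below 0.077 m and y of rake_grip in the frame of tray between 0.08 and 0.15 m and x of rake_grip in the frame of tray between -0.03 and 0.03 m and angle between the y axis of rake_grip and the y axis of tray, either way round below 0.2 rad), for 0.1 s.
2. all four rods lie down in flutes (z of rod_0_mid in the frame of tray between 0.004 and 0.0115 m and angle between the x axis of each of rod_0_mid, rod_1_mid, rod_2_mid, rod_3_mid and the x axis of tray, either way round below 0.07 rad and x of rod_0_mid in the frame of tray between -0.03 and 0.03 m and y of rod_0_mid in the frame of tray between -0.13 and 0.13 m and z of rod_1_mid in the frame of tray between 0.004 and 0.0115 m and x of rod_1_mid in the frame of tray between -0.03 and 0.03 m and y of rod_1_mid in the frame of tray between -0.13 and 0.13 m and z of rod_2_mid in the frame of tray between 0.004 and 0.0115 m and x of rod_2_mid in the frame of tray between -0.03 and 0.03 m and y of rod_2_mid in the frame of tray between -0.13 and 0.13 m and z of rod_3_mid in the frame of tray between 0.004 and 0.0115 m and x of rod_3_mid in the frame of tray between -0.03 and 0.03 m and y of rod_3_mid in the frame of tray between -0.13 and 0.13 m), for 0.2 s.
At the end, for the whole second after the job is handed in: All four rods lie at rest on the tray, each down in a flute (middle less than 11.5 mm above the bench, axis within 0.07 rad of the flutes, which leaves room for one rod to a flute); the rake stands upright (within 0.1 rad) on the bench, at rest and not touching the tray (all of step 2 and linear speed of each of rod_0, rod_1, rod_2, rod_3, rake below 0.02 m/s and height (world z) of rake_grip between 0.055 and 0.064 m and angle between rake_grip's own z axis and vertical below 0.1 rad and contact force between rake and tray below 0.05 N).
It fails at once if the gripper or arm touches a rod (rod_0) (contact force between any of the fingers, the arm and rod_0 above 0.3 N).
It fails at once if the gripper or arm touches a rod (rod_1) (contact force between any of the fingers, the arm and rod_1 above 0.3 N).
It fails at once if the gripper or arm touches a rod (rod_2) (contact force between any of the fingers, the arm and rod_2 above 0.3 N).
It fails at once if the gripper or arm touches a rod (rod_3) (contact force between any of the fingers, the arm and rod_3 above 0.3 N).
It also fails if it takes over 61 s, if anything falls off the work surface, if the arm or the gripper's body presses on something with over 40 N, if the wrist force passes 120 N, or if a joint passes its speed limit or range.

## Robot

A 6-joint arm with a two-finger parallel gripper is mounted at the origin on the work surface; the furniture and walls round the work are solid. World frame = base frame: x ahead of the robot, y to its left, z up, the work surface at z = 0. Lengths are in m, angles in rad, forces in N, time in s.
With the tool pointing down it reaches from about 0.375 to 0.9 m from the base axis. Payload 3.1 kg.
Tool frame: the origin (TCP) lies on the centre line of the jaws, within the pads' length; the fingertips stand robot.tip_reach ahead of it and the grasp point (between the pads) is the TCP (robot.tip_reach is the distance from the TCP to the fingertips, in m); z points along the fingers, y is the direction in which the jaws open and shut (so a half turn about z gives the same grasp; the last joint's range is limited). The gripper opens to 87 mm and grips with 3 to 60 N. Pads are 19 mm wide; open, the fingers measure 117 mm over their backs; the gripper's body (75 mm by 190 mm) begins 51 mm behind the grasp point.
Start: joints at [1.095, 0.527, 1.433, -0, 1.181, -0.178], TCP at [0.183, 0.598, 0.242] pointing down, gripper open.
Joint ranges: [-3.08, 3.08], [-0.75, 2.2], [0.22, 2.44], [-1.43, 4.57], [0, 2.65], [-2.85, 2.85]. Speed limits (rad/s): [2.79, 2.79, 3.14, 3.14, 3.14, 3.14].

## Interface

Orientations are given as a unit quaternion [x, y, z, w].
In Python, from rig import telemetry, viewer, robot gives the robot as it stands. The module is installed in compiled form; this text tells all that it offers.
- The arm moves only by the tool step_arm, never from a script. Its argument "targets" is a list of rows, each an object of numbers: "dx", "dy", "dz": the shift along the tool's x, y, z in m; "rx", "ry", "rz": the turn, a rotation vector about the tool's x, y, z in degrees. In form: [{"dx": .., "dy": .., "dz": .., "rx": .., "ry": .., "rz": ..}, ...]. A call has exactly 5 rows; each row is the pose to reach, as a shift and turn from the pose measured when the call began, along the tool's axes at that moment; what a row does not reach only later rows make up. A row lasts 1/8 s, in which the tool goes at most 62.5 mm and 10.7 degrees, less where a joint would pass 70% of its speed; a pose out of reach is approached as far as the arm can. A call with a gripper value outside its range is refused whole. "gripper" is the opening, from 0 (shut) to 1 (fully open), set as the call begins (left out, the last holds). The fingers move at their own pace and stop on an object; "force" is the grip in N (left out, the last holds). Time passes only in rows, so rows that repeat a pose let the fingers close, or fill a call up. It gives the time, the measured TCP pose, the force and the opening at its end, in the units of the state.
- telemetry.get_obs(): the state, without advancing time (a new reading comes with each control period).
- viewer.camera(name): name is "side" or "top"; returns a dict with "img" (480x640x3 uint8, blue, green, red), "depth" (480x640 float32, m along the optical axis (not along the pixel's ray), 0 where there is no reading), "K" (3x3 intrinsics, pixels), "k1" (the pictures are not rectified: a ray, as slopes to the right and down, at radius r is drawn at 1 + k1 r^2 times it, then the intrinsics apply), "R" (3x3) and "t" (3): a world point X has camera coordinates R X + t. Camera axes: x right, y down, z forward; pixel columns grow to the right and rows downward; lengths in m; the calibration is good to about 2 mm. A picture is of the moment at which its call begins.
- robot.hand_in(): hands the job in, once; it reports no verdict.
The state is a dict: "time": time; "q": joint angles; "joint_velocities": joint speeds; "joint_torque": joint torques, N m; "position": TCP position; "tool_rot": TCP orientation; "ft_force": force on the tool from outside, world axes, zero at the start; "moment": the same for the moment, N m; "grip_width": finger opening in m.
Only numpy, scipy, OpenCV 4.12 (cv2) and the standard library are available. Lean on these libraries where they do the work, as an engineer would, in place of code of your own. Each camera call takes 0.05 s, during which the arm holds its last target.

## Working session

There is one attempt and no reset: what is moved stays moved. The work goes in short steps, Python scripts to look and compute and a tool call to move; the robot and the scene stay as the last step left them, time stands still between calls to the robot, and variables do not carry over. Pictures are saved under pics/ and viewed, and the job is handed in when it is done.

Besides the shell and the picture viewer there is one more tool, called after "Emit:" as name(argument=value, ...), one argument or row to a line, values as JSON. step_arm: Moves the arm, as the interface text tells. Its arguments: {"type":"object","properties":{"targets":{"type":"array"},"gripper":{"type":"number"},"force":{"type":"number"}},"required":["targets"]}

```bash
mkdir -p pics; ls; python3 - <<'E'
from rig import telemetry, viewer, robot
import cv2,numpy as np
print(telemetry.get_obs()); print(robot.tip_reach)
for n in ["side","top"]:
    c=viewer.camera(n); cv2.imwrite(f"pics/{n}0.png",c["img"]); np.savez(f"{n}0.npz",**c)
    print(n,c["K"],c["k1"],c["R"],c["t"], -c["R"].T@c["t"])
E
```

```text
pics
{'time': 0.0, 'q': array([ 1.09552248e+00,  5.28485467e-01,  1.43386279e+00, -4.03457367e-06,
        1.18140656e+00, -1.78526013e-01]), 'joint_velocities': array([-0.00234592, -0.00017258,  0.00065536, -0.00216274, -0.00051858,
       -0.00035644]), 'joint_torque': array([-8.30719864e-05, -4.40043390e+01, -1.76590794e+01,  6.29841350e-02,
        5.83103439e-02, -1.62269948e-04]), 'position': array([0.18243148, 0.59707569, 0.2405723 ]), 'tool_rot': array([ 1.47829268e-01,  9.89012305e-01, -1.02442847e-03, -3.45377825e-04]), 'ft_force': array([ 0.43018821,  0.35451796, -0.37506758]), 'moment': array([ 0.02749854, -0.0242427 , -0.07744331]), 'grip_width': 0.08716258160654067}
0.019
side [[502.52153191   0.         321.06896139]
 [  0.         502.52153191 235.779844  ]
 [  0.           0.           1.        ]] 0.017548396302931354 [[ 9.62558767e-01 -2.71072978e-01  2.45043632e-04]
 [-1.63737472e-01 -5.82138807e-01 -7.96432326e-01]
 [ 2.16033932e-01  7.66572795e-01 -6.04727617e-01]] [-0.45268405  0.06810377  0.87932826] [ 0.2569214  -0.75713369  0.58610506]
top [[442.02766442   0.         310.04386834]
 [  0.         442.02766442 237.27383748]
 [  0.           0.           1.        ]] -0.09513262620516151 [[ 0.00475433 -0.99998501  0.00271481]
 [-0.99473555 -0.00500724 -0.10235292]
 [ 0.10236498 -0.0022139  -0.99474444]] [-0.10881131  0.42791224  0.90707654] [ 0.33332397 -0.10465884  0.94640282]
```

View pics/side0.png

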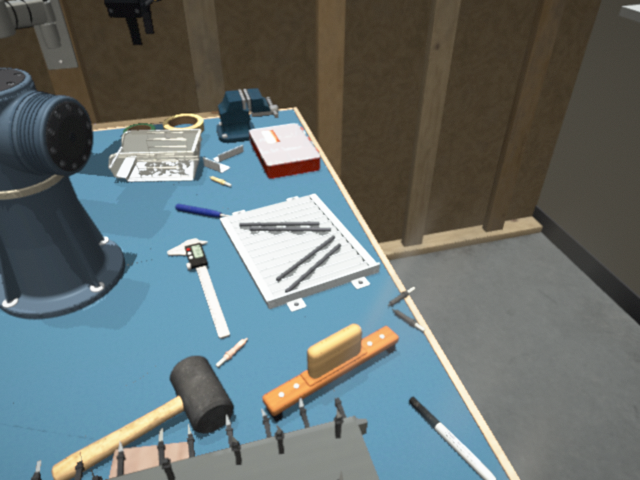

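View pics/top0.png

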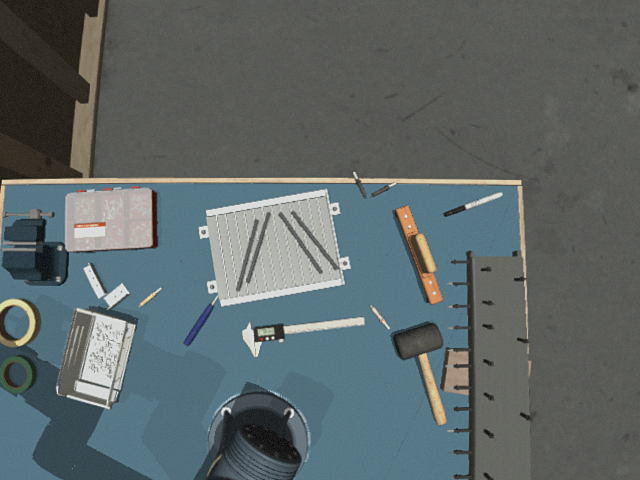

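The side view shows the tray with its two rod pairs, about (300,245). The orange rake with its wooden grip is at about (333,362). In the top view the tray is centred near (275,248) and the rake near (420,253). I'll zoom in to tell the lip from the open end.

```bash
python3 - <<'E'
import cv2,numpy as np
a=cv2.imread("pics/top0.png"); b=cv2.imread("pics/side0.png")
cv2.imwrite("pics/top0z.png",cv2.resize(a[180:320,190:360],None,fx=4.7,fy=4.2,interpolation=cv2.INTER_CUBIC))
cv2.imwrite("pics/side0z.png",cv2.resize(b[185:315,210:390],None,fx=4.4,fy=4.4,interpolation=cv2.INTER_CUBIC))
cv2.imwrite("pics/rakez.png",np.hstack([cv2.resize(a[195:315,380:450],(350,600),interpolation=cv2.INTER_CUBIC),cv2.resize(b[310:430,250:410],(440,330),interpolation=cv2.INTER_CUBIC).repeat(1,0)[:330] if 0 else cv2.copyMakeBorder(cv2.resize(b[310:430,250:410],(440,330)),0,270,0,0,cv2.BORDER_CONSTANT)]))
E
```

```text
(no output)
```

View pics/top0z.png

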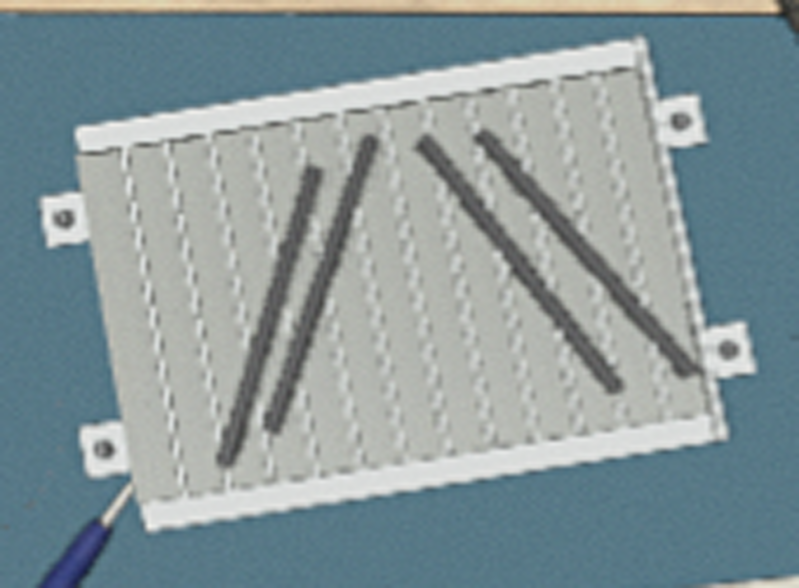

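View pics/side0z.png

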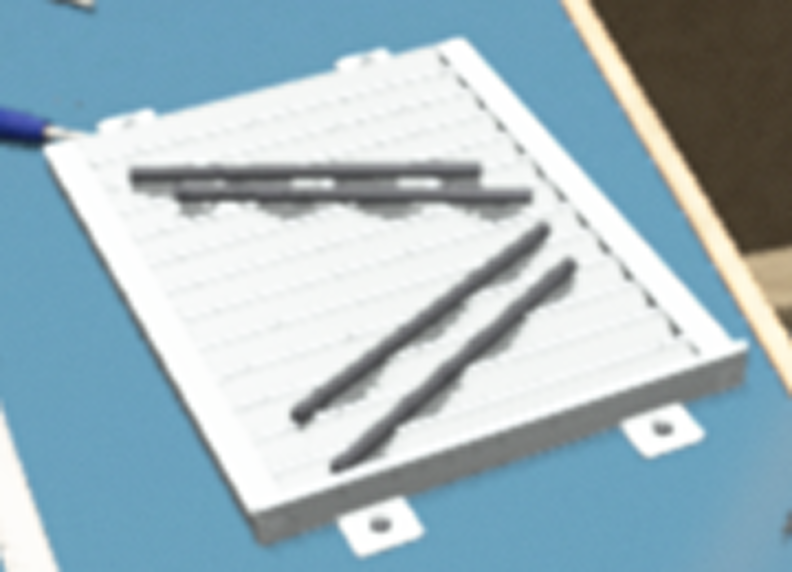

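View pics/rakez.png

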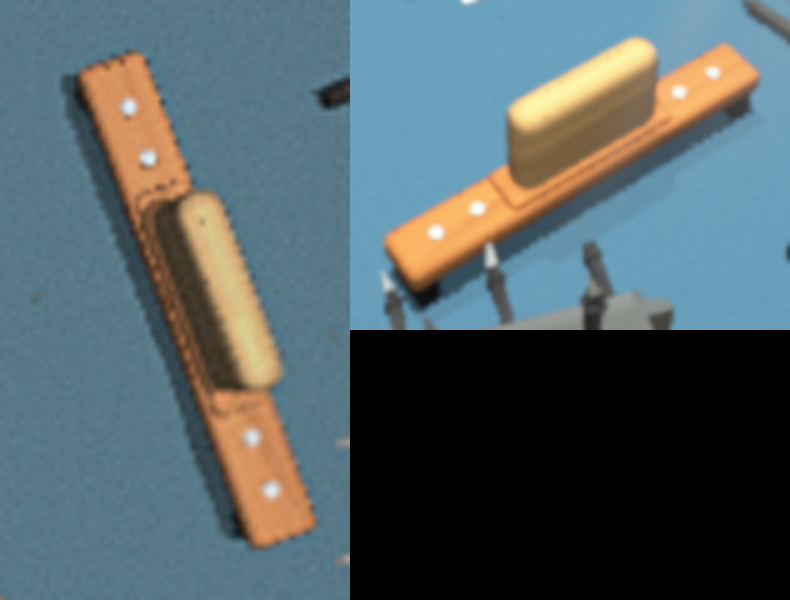

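The lip is the right-hand end in the top view, which is world −y. The open end is on the left, so tray axes roughly match world axes with a yaw of about 10°. The hooked rack stands near the rake. Next I'll measure.

```bash
cat > h.py <<'E'
import numpy as np, cv2
from scipy.optimize import least_squares
def load(n): return dict(np.load(n+".npz"))
def slopes(c,uv):
    uv=np.atleast_2d(np.float64(uv)); K=c["K"]
    d=np.c_[(uv[:,0]-K[0,2])/K[0,0],(uv[:,1]-K[1,2])/K[1,1]]; s=d.copy()
    for _ in range(20): s=d/(1+float(c["k1"])*(s**2).sum(1,keepdims=True))
    return s
def rays(c,uv):
    s=slopes(c,uv); D=np.c_[s,np.ones(len(s))]@c["R"]; C=-c["R"].T@c["t"]
    return C,D
def plane(c,uv,z):
    C,D=rays(c,uv); return C+D*((z-C[2])/D[:,2])[:,None]
def proj(c,X):
    X=np.atleast_2d(X); p=X@c["R"].T+c["t"]; s=p[:,:2]/p[:,2:]; s=s*(1+float(c["k1"])*(s**2).sum(1,keepdims=True))
    return np.c_[s[:,0]*c["K"][0,0]+c["K"][0,2],s[:,1]*c["K"][1,1]+c["K"][1,2]]
def tri(c1,u1,c2,u2):
    C1,D1=rays(c1,u1);C2,D2=rays(c2,u2);D1=D1[0]/np.linalg.norm(D1[0]);D2=D2[0]/np.linalg.norm(D2[0])
    A=np.c_[D1,-D2];s=np.linalg.lstsq(A,C2-C1,rcond=None)[0]
    P=C1+s[0]*D1;Q=C2+s[1]*D2
    return (P+Q)/2,np.linalg.norm(P-Q)
def cloud(c):
    h,w=c["depth"].shape; u,v=np.meshgrid(np.arange(w),np.arange(h)); s=slopes(c,np.c_[u.ravel(),v.ravel()])
    d=c["depth"].ravel()[:,None]; P=np.c_[s*d,d]; return ((P-c["t"])@c["R"]).reshape(h,w,3)
E
python3 - <<'E'
from h import *
for n in ["top0","side0"]:
    c=load(n); W=cloud(c); hsv=cv2.cvtColor(c["img"],cv2.COLOR_BGR2HSV)
    x0,x1,y0,y1=(385,450,195,315) if n=="top0" else (250,410,310,430)
    roi=np.zeros(hsv.shape[:2],bool); roi[y0:y1,x0:x1]=1
    H,S,V=cv2.split(hsv)
    m=roi&(H<30)&(S>80)&(V>60)
    P=W[m]; ok=c["depth"][m]>0; P=P[ok]
    print(n,m.sum(),"z pct",np.percentile(P[:,2],[1,10,50,90,99]).round(4))
    top=P[P[:,2]>np.percentile(P[:,2],99)-0.006]
    print(" grip top n",len(top),top.mean(0).round(4),np.median(top[:,2]).round(4))
    bar=P[(P[:,2]>.022)&(P[:,2]<.040)]
    (r,sz,a)=cv2.minAreaRect(np.float32(bar[:,:2]*1000)); print(" bar",r,sz,a,np.median(bar[:,2]))
    (r,sz,a)=cv2.minAreaRect(np.float32(top[:,:2]*1000)); print(" griprect",r,sz,a)
# bench height & rack
c=load("top0");W=cloud(c)
print("bench",np.median(W[330:345,150:180].reshape(-1,3),0), np.median(W[360:400,300:330,2]) )
Z=W[...,2]
R=W[250:480,440:530].reshape(-1,3);R=R[R[:,2]>.02]
print("rack",R.min(0),R.max(0)); 
for lo in np.arange(0.02,.3,.04):
    q=R[(R[:,2]>lo)&(R[:,2]<lo+.04)]
    if len(q): print(lo.round(2),len(q),q.min(0).round(3),q.max(0).round(3))
E
```

```text
top0 1542 z pct [0.0243 0.0294 0.0335 0.0844 0.0875]
 grip top n 309 [ 0.3925 -0.3348  0.0845] 0.0844
 bar (393.40631103515625, -334.4262390136719) (212.09906005859375, 30.46221160888672) 19.373502731323242 0.031639614484364434
 griprect (392.860107421875, -334.3998107910156) (78.99314880371094, 17.757633209228516) 19.060447692871094
side0 4047 z pct [0.0229 0.0284 0.0335 0.0833 0.0863]
 grip top n 562 [ 0.3926 -0.3402  0.0841] 0.0843
 bar (393.1834716796875, -338.76995849609375) (212.98927307128906, 31.000986099243164) 19.04966163635254 0.031122684080390685
 griprect (393.061767578125, -338.9390869140625) (77.85104370117188, 16.885011672973633) 19.730663299560547
bench [ 0.21532196  0.2025546  -0.00029247] -0.00038410475893004437
rack [-0.07092673 -0.56955829  0.02004592] [ 0.40161431 -0.10465884  0.94640282]
0.02 3582 [-0.071 -0.57   0.02 ] [ 0.402 -0.369  0.06 ]
0.06 11453 [-0.064 -0.551  0.06 ] [ 0.388 -0.432  0.1  ]
0.1 77 [ 0.037 -0.53   0.1  ] [ 0.364 -0.452  0.117]
```

```bash
python3 - <<'E'
from h import *
T=load("top0");S=load("side0")
for n,c,(x0,x1,y0,y1) in [("top",T,(195,355,180,315)),("side",S,(215,385,185,310))]:
    W=cloud(c); H,Sa,V=cv2.split(cv2.cvtColor(c["img"],cv2.COLOR_BGR2HSV))
    roi=np.zeros(V.shape,bool);roi[y0:y1,x0:x1]=1
    m=(roi&(Sa<70)&(W[...,2]>.009)&(W[...,2]<.03)).astype(np.uint8)
    k,l,st,_=cv2.connectedComponentsWithStats(m); i=1+st[1:,4].argmax(); mm=l==i
    P=W[mm]; r=cv2.minAreaRect(np.float32(P[:,:2]*1000)); print(n,r, mm.sum())
    # colour-only mask contour
    w=(roi&(Sa<60)).astype(np.uint8); w=cv2.morphologyEx(w,cv2.MORPH_OPEN,np.ones((3,3)))
    bright=roi&(V>195)&(Sa<40)
    # rail band via depth
# corners by intersection of hand-read lines
tz=lambda u,v:((u+.5)/4.7-.5+190,(v+.5)/4.2-.5+180)
sz=lambda u,v:((u+.5)/4.4-.5+210,(v+.5)/4.4-.5+185)
co={"A(+x,+y)":((77,130),(458,40)),"B(+x,-y)":((640,40),(745,348)),"C(-x,-y)":((722,437),(255,517)),"D(-x,+y)":((150,528),(45,150))}
for k,(a,b) in co.items():
    P,g=tri(T,tz(*a),S,sz(*b)); print(k,P.round(4),"gap",round(g,4), "top@13",plane(T,tz(*a),.013 if "+y" in k else .021)[0].round(4),"side",plane(S,sz(*b),.013 if "+y" in k else .021)[0].round(4))
E
```

```text
top ((408.6432189941406, -29.603591918945312), (209.04786682128906, 267.1147155761719), 10.401284217834473) 6329
side ((409.56280517578125, -25.032852172851562), (210.9188995361328, 283.06011962890625), 10.35774040222168) 6632
A(+x,+y) [0.4865 0.1171 0.012 ] gap 0.001 top@13 [0.4859 0.1169 0.013 ] side [0.4866 0.1155 0.013 ]
B(+x,-y) [ 0.5342 -0.1403  0.0167] gap 0.0029 top@13 [ 0.5318 -0.1398  0.021 ] side [ 0.5336 -0.1449  0.021 ]
C(-x,-y) [ 0.3314 -0.177   0.013 ] gap 0.0004 top@13 [ 0.3316 -0.1764  0.021 ] side [ 0.3302 -0.185   0.021 ]
D(-x,+y) [0.2846 0.0788 0.0118] gap 0.0 top@13 [0.2847 0.0786 0.013 ] side [0.2845 0.077  0.013 ]
```

```bash
cat > plan.py <<'E'
import sys,json,numpy as np
from scipy.spatial.transform import Rotation as Ro
from rig import telemetry
def tgt(yaw): # tool y axis at yaw(deg), z down
    a=np.radians(yaw); y=np.array([np.cos(a),np.sin(a),0]); z=np.array([0,0,-1.]); x=np.cross(y,z)
    return Ro.from_matrix(np.c_[x,y,z])
def state():
    o=telemetry.get_obs(); R=Ro.from_quat(o["tool_rot"]); Y=R.as_matrix()[:,1]
    print("t",round(o["time"],2),"p",o["position"].round(4),"yaw_y",np.degrees(np.arctan2(Y[1],Y[0])).round(2),"z",R.as_matrix()[:,2].round(3),"F",o["ft_force"].round(2),"M",o["moment"].round(2),"w",round(o["grip_width"],4),"q",o["q"].round(2))
    return o,R
def delta(p,yaw):
    o,R=state(); d=R.inv().apply(np.array(p)-o["position"]); r=np.degrees((R.inv()*tgt(yaw)).as_rotvec())
    print("to",np.round(p,4),"yaw",yaw,"d(mm)",(d*1000).round(1),"r",r.round(2))
    return d,r
def fwd(d,r): pass
if __name__=="__main__":
    a=[float(v) for v in sys.argv[1:]]
    if len(a)>=4:
        for i in range(0,len(a),4): delta(a[i:i+3],a[i+3])
    else: state()
E
python3 - <<'E'
from h import *
T=load("top0");W=cloud(T);H,Sa,V=cv2.split(cv2.cvtColor(T["img"],cv2.COLOR_BGR2HSV))
roi=np.zeros(V.shape,bool);roi[205:300,232:342]=1
m=(roi&(V<120)).astype(np.uint8);k,l,st,_=cv2.connectedComponentsWithStats(m)
a=np.radians(10.4);X=np.array([np.cos(a),np.sin(a)]);Y=np.array([-np.sin(a),np.cos(a)]);c0=np.array([.409,-.030])
for i in range(1,k):
    if st[i,4]<60: continue
    vv,uu=np.where(l==i);P=plane(T,np.c_[uu,vv],.017)[:,:2]-c0;q=np.c_[P@X,P@Y]*1000
    r=cv2.minAreaRect(np.float32(q)); print(st[i,4],np.round(r[0],1),np.round(r[1],1),"y range",q[:,1].min().round(1),q[:,1].max().round(1),"x",q[:,0].min().round(1),q[:,0].max().round(1),"z med",np.median(W[l==i][:,2]).round(4))
E
python3 plan.py .42 .25 .24 73 .50 -.05 .24 -20  .393 -.3365 .2 -70.7
```

```text
282 [ -1.8 -86.8] [156.5  10. ] y range -127.5 -48.3 x -69.7 67.8 z med 0.0196
257 [ 5.  32.7] [  8.5 154.4] y range -2.2 69.4 x -64.6 74.7 z med 0.0195
271 [ -0.9 -56.1] [154.6   9.7] y range -89.6 -20.4 x -72.0 70.2 z med 0.0195
271 [-7.4 58.2] [  9.6 153.4] y range 25.4 92.9 x -77.4 62.6 z med 0.0197
t 0.1 p [0.1825 0.5971 0.2407] yaw_y 73.0 z [-0.001 -0.002 -1.   ] F [-0.38  0.36 -0.31] M [-0.01 -0.03  0.04] w 0.087 q [ 1.1   0.53  1.43 -0.    1.18 -0.18]
to [0.42 0.25 0.24] yaw 73.0 d(mm) [-328.7 -262.5    1.1] r [-0.11 -0.02 -0.  ]
t 0.1 p [0.1825 0.5971 0.2407] yaw_y 73.0 z [-0.001 -0.002 -1.   ] F [-0.38  0.36 -0.31] M [-0.01 -0.03  0.04] w 0.087 q [ 1.1   0.53  1.43 -0.    1.18 -0.18]
to [ 0.5  -0.05  0.24] yaw -20.0 d(mm) [-492.9 -526.     1.5] r [-1.0e-01  7.0e-02  9.3e+01]
t 0.1 p [0.1825 0.5971 0.2407] yaw_y 73.0 z [-0.001 -0.002 -1.   ] F [-0.38  0.36 -0.31] M [-0.01 -0.03  0.04] w 0.087 q [ 1.1   0.53  1.43 -0.    1.18 -0.18]
to [ 0.393  -0.3365  0.2   ] yaw -70.7 d(mm) [-474.3 -831.2   42.1] r [-7.000e-02  1.300e-01  1.437e+02]
```

Emit:
step_arm(
  targets=[
    {"dx": -0.046,"dy": -0.036,"dz": 0,"rz": 10},
    {"dx": -0.092,"dy": -0.073,"dz": 0,"rz": 20},
    {"dx": -0.138,"dy": -0.11,"dz": 0,"rz": 30},
    {"dx": -0.184,"dy": -0.147,"dz": 0,"rz": 40},
    {"dx": -0.23,"dy": -0.184,"dz": 0,"rz": 50},
  ],
  gripper=0.6,
  force=40,
)

```text
invalid input
```

```bash
python3 plan.py .47 .05 .24 -30 .48 -.15 .24 -50
```

```text
t 0.1 p [0.1825 0.5971 0.2407] yaw_y 73.0 z [-0.001 -0.002 -1.   ] F [-0.38  0.36 -0.31] M [-0.01 -0.03  0.04] w 0.087 q [ 1.1   0.53  1.43 -0.    1.18 -0.18]
to [0.47 0.05 0.24] yaw -30.0 d(mm) [-435.  -439.1    1.4] r [-9.00e-02  9.00e-02  1.03e+02]
t 0.1 p [0.1825 0.5971 0.2407] yaw_y 73.0 z [-0.001 -0.002 -1.   ] F [-0.38  0.36 -0.31] M [-0.01 -0.03  0.04] w 0.087 q [ 1.1   0.53  1.43 -0.    1.18 -0.18]
to [ 0.48 -0.15  0.24] yaw -50.0 d(mm) [-503.  -627.5    1.7] r [-8.00e-02  1.10e-01  1.23e+02]
```

Emit:
step_arm(
  targets=[
    {"dx": -0.046,"dy": -0.036,"dz": 0,"rx": 0,"ry": 0,"rz": 10},
    {"dx": -0.092,"dy": -0.073,"dz": 0,"rx": 0,"ry": 0,"rz": 20},
    {"dx": -0.138,"dy": -0.11,"dz": 0,"rx": 0,"ry": 0,"rz": 30},
    {"dx": -0.184,"dy": -0.147,"dz": 0,"rx": 0,"ry": 0,"rz": 40},
    {"dx": -0.23,"dy": -0.184,"dz": 0,"rx": 0,"ry": 0,"rz": 50},
  ],
  gripper=0.6,
  force=40,
)

```text
time: 0.72
position: [0.3493, 0.3522, 0.2408]
tool_rot: [0.554, 0.832, -0.001, 0.0]
ft_force: [0.5, 0.8, 0.6]
grip_width: 0.0534
```

```bash
python3 plan.py .47 .10 .24 -30 .48 -.15 .24 -50
```

```text
t 0.72 p [0.3493 0.3522 0.2408] yaw_y 22.69 z [-0.001 -0.002 -1.   ] F [0.54 0.77 0.61] M [-0.07  0.03 -0.04] w 0.0534 q [ 0.56  0.36  1.75 -0.    1.04  0.17]
to [0.47 0.1  0.24] yaw -30.0 d(mm) [-279.3   14.1    1.1] r [-5.000e-02  1.200e-01  5.269e+01]
t 0.72 p [0.3493 0.3522 0.2408] yaw_y 22.69 z [-0.001 -0.002 -1.   ] F [0.54 0.77 0.61] M [-0.07  0.03 -0.04] w 0.0534 q [ 0.56  0.36  1.75 -0.    1.04  0.17]
to [ 0.48 -0.15  0.24] yaw -50.0 d(mm) [-513.8  -73.1    1.6] r [-3.000e-02  1.300e-01  7.269e+01]
```

Emit:
step_arm(
  targets=[
    {"dx": -0.057,"dy": 0.003,"dz": 0,"rx": 0,"ry": 0,"rz": 10},
    {"dx": -0.114,"dy": 0.006,"dz": 0,"rx": 0,"ry": 0,"rz": 20},
    {"dx": -0.171,"dy": 0.009,"dz": 0,"rx": 0,"ry": 0,"rz": 30},
    {"dx": -0.228,"dy": 0.012,"dz": 0,"rx": 0,"ry": 0,"rz": 40},
    {"dx": -0.285,"dy": 0.012,"dz": 0,"rx": 0,"ry": 0,"rz": 50},
  ],
)

```text
time: 1.35
position: [0.4709, 0.0921, 0.241]
tool_rot: [0.856, 0.518, -0.001, 0.001]
ft_force: [0.8, 0.1, 0.6]
grip_width: 0.0522
```

```bash
python3 plan.py .46 -.16 .2 -60 .393 -.336 .15 -70.7
```

```text
t 1.35 p [0.4709 0.0921 0.241 ] yaw_y -27.65 z [-0.001 -0.002 -1.   ] F [0.76 0.06 0.58] M [-0.06  0.07 -0.08] w 0.0522 q [-0.04  0.33  1.79 -0.    1.02  0.44]
to [ 0.46 -0.16  0.2 ] yaw -60.0 d(mm) [-228.3  107.4   41.5] r [3.000e-02 1.100e-01 3.235e+01]
t 1.35 p [0.4709 0.0921 0.241 ] yaw_y -27.65 z [-0.001 -0.002 -1.   ] F [0.76 0.06 0.58] M [-0.06  0.07 -0.08] w 0.0522 q [-0.04  0.33  1.79 -0.    1.02  0.44]
to [ 0.393 -0.336  0.15 ] yaw -70.7 d(mm) [-415.2  129.7   91.8] r [4.000e-02 1.100e-01 4.305e+01]
```

Emit:
step_arm(
  targets=[
    {"dx": -0.053,"dy": 0.025,"dz": 0.008,"rx": 0,"ry": 0,"rz": 9},
    {"dx": -0.106,"dy": 0.05,"dz": 0.016,"rx": 0,"ry": 0,"rz": 17},
    {"dx": -0.159,"dy": 0.075,"dz": 0.024,"rx": 0,"ry": 0,"rz": 25},
    {"dx": -0.212,"dy": 0.1,"dz": 0.032,"rx": 0,"ry": 0,"rz": 34},
    {"dx": -0.265,"dy": 0.11,"dz": 0.04,"rx": 0,"ry": 0,"rz": 43},
  ],
)

```text
time: 1.98
position: [0.4456, -0.1963, 0.2012]
tool_rot: [0.986, 0.165, -0.0, 0.001]
ft_force: [1.3, 0.5, -0.2]
grip_width: 0.0521
```

```bash
python3 plan.py .393 -.336 .15 -70.7
```

```text
t 1.98 p [ 0.4456 -0.1963  0.2012] yaw_y -70.98 z [ 0.    -0.003 -1.   ] F [ 1.33  0.49 -0.18] M [-0.05  0.11 -0.05] w 0.0521 q [-0.64  0.4   1.82 -0.    0.92  0.6 ]
to [ 0.393 -0.336  0.15 ] yaw -70.7 d(mm) [-95.2 114.8  51.5] r [ 0.14  0.03 -0.28]
```

Emit:
step_arm(
  targets=[
    {"dx": -0.035,"dy": 0.04,"dz": 0.015,"rx": 0,"ry": 0,"rz": 0},
    {"dx": -0.07,"dy": 0.08,"dz": 0.03,"rx": 0,"ry": 0,"rz": 0},
    {"dx": -0.095,"dy": 0.115,"dz": 0.045,"rx": 0.14,"ry": 0,"rz": -0.3},
    {"dx": -0.095,"dy": 0.115,"dz": 0.05,"rx": 0.14,"ry": 0,"rz": -0.3},
    {"dx": -0.095,"dy": 0.115,"dz": 0.05,"rx": 0.14,"ry": 0,"rz": -0.3},
  ],
)

```text
time: 2.6
position: [0.3927, -0.3351, 0.1509]
tool_rot: [0.986, 0.168, -0.001, -0.001]
ft_force: [-0.1, 0.0, 0.2]
grip_width: 0.0522
```

```bash
python3 plan.py .393 -.336 .061 -70.7; python3 - <<'E'
from rig import viewer
import cv2,numpy as np
o=[]
for n in ["side","top"]:
    c=viewer.camera(n); np.savez(f"{n}1.npz",**c)
    o.append(c["img"][230:470,230:450] if n=="side" else c["img"][170:340,360:530])
cv2.imwrite("pics/a1.png",np.hstack([cv2.resize(o[0],(440,480)),cv2.resize(o[1],(360,480))]))
E
```

```text
t 2.6 p [ 0.3927 -0.3351  0.1509] yaw_y -70.71 z [-0.002  0.002 -1.   ] F [-0.08  0.    0.22] M [ 0.02  0.14 -0.02] w 0.0522 q [-0.92  0.52  1.79 -0.    0.84  0.31]
to [ 0.393 -0.336  0.061] yaw -70.7 d(mm) [ 0.1  1.2 89.8] r [-0.15  0.06 -0.01]
```

View pics/a1.png

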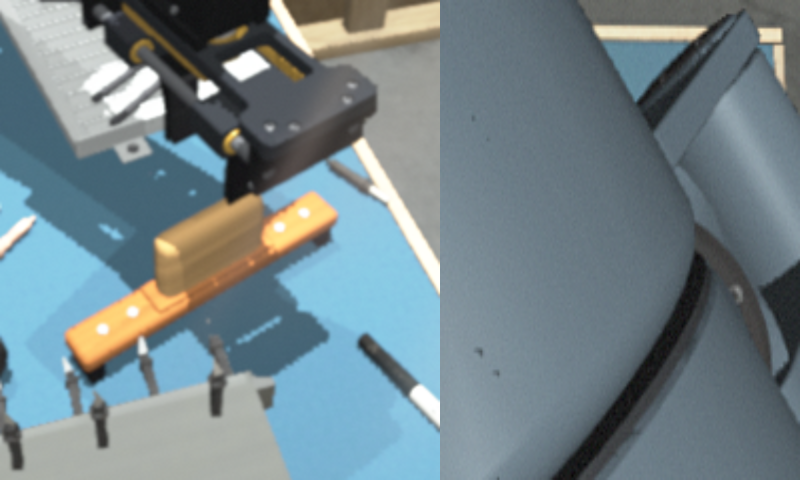

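The top view is blocked by the arm. The side view shows the gripper above the rake grip, with the near finger at about (237,180) in the crop. I'll check by projection where the TCP and finger tips should appear.

```bash
python3 - <<'E'
from h import *
c=load("side1"); a=np.radians(-70.7); j=np.array([np.cos(a),np.sin(a),0]); p=np.array([.3927,-.3351,.1509])
for s in (-.029,0,.029):
    q=p+j*s; q[2]-=.019; u=proj(c,q)[0]; print(s,u.round(1),"crop",((u-[230,230])*2).round(0))
g=proj(c,[.393,-.336,.088])[0]; print("griptop",g,(g-[230,230])*2)
img=c["img"][270:400,280:400]; cv2.imwrite("pics/a2.png",cv2.resize(img,None,fx=4.5,fy=4.5,interpolation=cv2.INTER_CUBIC))
E
```

```text
-0.029 [320.7 297.6] crop [181. 135.]
0 [334.  310.9] crop [208. 162.]
0.029 [348.2 325.2] crop [236. 190.]
griptop [333.92358911 335.26039195] [207.84717822 210.5207839 ]
```

View pics/a2.png

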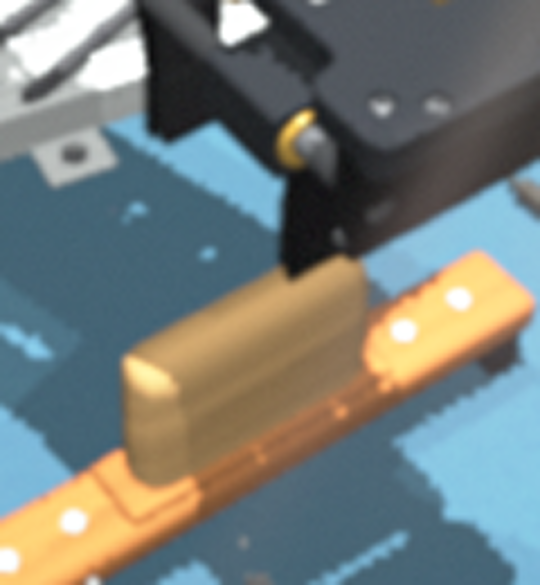

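The fingers appear where predicted, within about 2 px: near tip at (347,328), far tip at (318,299). Descending.

Emit:
step_arm(
  targets=[
    {"dx": 0,"dy": 0.002,"dz": 0.025,"rx": -0.1,"ry": 0,"rz": 0},
    {"dx": 0,"dy": 0.002,"dz": 0.05,"rx": -0.1,"ry": 0,"rz": 0},
    {"dx": 0,"dy": 0.002,"dz": 0.075,"rx": -0.1,"ry": 0,"rz": 0},
    {"dx": 0,"dy": 0.002,"dz": 0.089,"rx": -0.1,"ry": 0,"rz": 0},
    {"dx": 0,"dy": 0.002,"dz": 0.089,"rx": -0.1,"ry": 0,"rz": 0},
  ],
)

```text
time: 3.32
position: [0.3941, -0.3356, 0.0622]
tool_rot: [0.986, 0.169, -0.001, -0.0]
ft_force: [-0.1, -0.6, -0.5]
grip_width: 0.0522
```

Emit:
step_arm(
  targets=[
    {"dx": 0,"dy": 0,"dz": 0,"rx": 0,"ry": 0,"rz": 0},
    {"dx": 0,"dy": 0,"dz": 0,"rx": 0,"ry": 0,"rz": 0},
    {"dx": 0,"dy": 0,"dz": 0,"rx": 0,"ry": 0,"rz": 0},
    {"dx": 0,"dy": 0,"dz": 0,"rx": 0,"ry": 0,"rz": 0},
    {"dx": 0,"dy": 0,"dz": 0,"rx": 0,"ry": 0,"rz": 0},
  ],
  gripper=0,
  force=45,
)

```text
time: 3.95
position: [0.3942, -0.3357, 0.0625]
tool_rot: [0.986, 0.169, -0.0, -0.0]
ft_force: [-0.4, 0.7, 2.9]
grip_width: 0.0196
```

```bash
python3 plan.py .393 -.336 .061 -70.7; python3 - <<'E'
from rig import viewer
import cv2,numpy as np
c=viewer.camera("side"); np.savez("side2.npz",**c)
cv2.imwrite("pics/a3.png",cv2.resize(c["img"][270:440,230:430],None,fx=4,fy=3.5))
E
```

```text
t 3.95 p [ 0.3942 -0.3357  0.0625] yaw_y -70.54 z [-0.001 -0.    -1.   ] F [-0.37  0.71  2.89] M [-0.06  0.22 -0.02] w 0.0196 q [-0.92  0.68  1.84 -0.    0.63  0.31]
to [ 0.393 -0.336  0.061] yaw -70.7 d(mm) [-1.2 -0.1  1.5] r [-0.01  0.05  0.16]
```

View pics/a3.png

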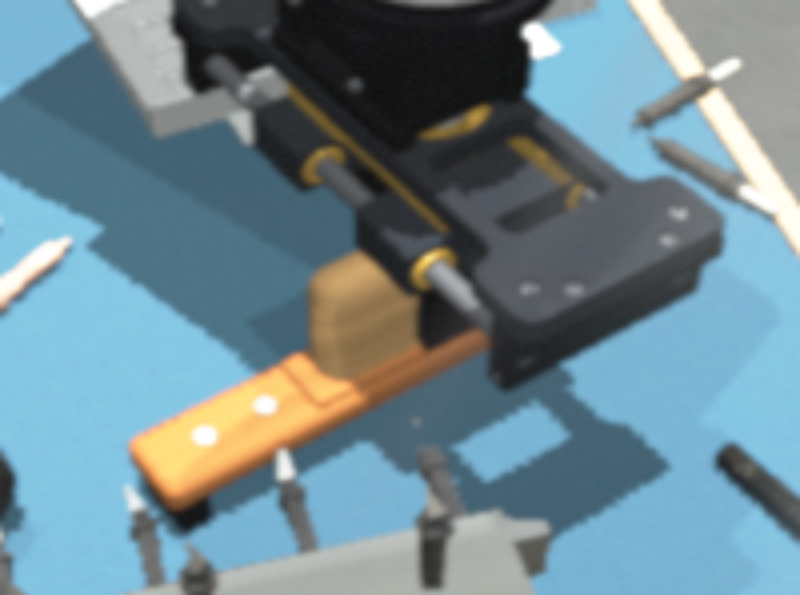

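Emit:
step_arm(
  targets=[
    {"dx": 0,"dy": 0,"dz": -0.01,"rx": 0,"ry": 0,"rz": 0},
    {"dx": 0,"dy": 0,"dz": -0.03,"rx": 0,"ry": 0,"rz": 0},
    {"dx": 0,"dy": 0,"dz": -0.06,"rx": 0,"ry": 0,"rz": 0},
    {"dx": 0,"dy": 0,"dz": -0.085,"rx": 0,"ry": 0,"rz": 2},
    {"dx": 0,"dy": 0,"dz": -0.09,"rx": 0,"ry": 0,"rz": 4},
  ],
)

```text
time: 4.62
position: [0.3948, -0.3363, 0.1541]
tool_rot: [0.991, 0.134, 0.0, 0.001]
ft_force: [-0.3, -0.5, -2.4]
grip_width: 0.0199
```

```bash
python3 plan.py .3886 .0811 .15 -79.6
```

```text
t 4.62 p [ 0.3948 -0.3363  0.1541] yaw_y -74.62 z [ 0.001 -0.003 -1.   ] F [-0.32 -0.54 -2.43] M [-0.03  0.17  0.01] w 0.0199 q [-0.92  0.51  1.78 -0.    0.84  0.38]
to [0.3886 0.0811 0.15  ] yaw -79.6 d(mm) [ 104.7 -404.1    3. ] r [ 0.16 -0.02  4.98]
```

Emit:
step_arm(
  targets=[
    {"dx": 0.012,"dy": -0.045,"dz": 0,"rx": 0,"ry": 0,"rz": 1},
    {"dx": 0.024,"dy": -0.095,"dz": 0,"rx": 0,"ry": 0,"rz": 2},
    {"dx": 0.037,"dy": -0.145,"dz": 0,"rx": 0,"ry": 0,"rz": 3},
    {"dx": 0.051,"dy": -0.195,"dz": 0,"rx": 0,"ry": 0,"rz": 4},
    {"dx": 0.064,"dy": -0.245,"dz": 0,"rx": 0,"ry": 0,"rz": 5},
  ],
)

```text
time: 5.25
position: [0.3909, -0.0814, 0.1529]
tool_rot: [0.996, 0.089, -0.0, 0.001]
ft_force: [1.3, 0.2, -2.8]
grip_width: 0.0196
```

```bash
python3 plan.py .3886 .0811 .13 -79.6
```

```text
t 5.25 p [ 0.3909 -0.0814  0.1529] yaw_y -79.73 z [ 0.    -0.002 -1.   ] F [ 1.33  0.22 -2.77] M [-0.05  0.1  -0.05] w 0.0196 q [-0.49  0.4   2.07 -0.    0.67  0.91]
to [0.3886 0.0811 0.13  ] yaw -79.6 d(mm) [  26.7 -160.4   22.6] r [ 0.12  0.02 -0.13]
```

Emit:
step_arm(
  targets=[
    {"dx": 0.007,"dy": -0.045,"dz": 0,"rx": 0,"ry": 0,"rz": 0},
    {"dx": 0.015,"dy": -0.09,"dz": 0.005,"rx": 0,"ry": 0,"rz": 0},
    {"dx": 0.022,"dy": -0.135,"dz": 0.012,"rx": 0,"ry": 0,"rz": -0.1},
    {"dx": 0.027,"dy": -0.16,"dz": 0.022,"rx": 0.1,"ry": 0,"rz": -0.1},
    {"dx": 0.027,"dy": -0.16,"dz": 0.022,"rx": 0.1,"ry": 0,"rz": -0.1},
  ],
)

```text
time: 5.88
position: [0.3875, 0.0821, 0.1296]
tool_rot: [0.996, 0.092, -0.002, -0.0]
ft_force: [-0.4, 0.4, -2.4]
grip_width: 0.0198
```

```bash
python3 plan.py .3886 .0811 .085 -79.6; python3 - <<'E'
from rig import viewer
import cv2,numpy as np
o=[]
for n in ["side","top"]:
    c=viewer.camera(n); np.savez(f"{n}3.npz",**c)
    o.append(c["img"][165:315,200:400] if n=="side" else c["img"][170:320,180:380])
cv2.imwrite("pics/a4.png",np.hstack([cv2.resize(x,(400,300)) for x in o]))
E
```

```text
t 5.88 p [0.3875 0.0821 0.1296] yaw_y -79.44 z [-0.004 -0.    -1.   ] F [-0.4   0.42 -2.36] M [-0.07  0.12 -0.  ] w 0.0198 q [-0.07  0.45  2.09 -0.    0.6   1.31]
to [0.3886 0.0811 0.085 ] yaw -79.6 d(mm) [ 1.   1.3 44.6] r [-0.03  0.2   0.16]
```

View pics/a4.png

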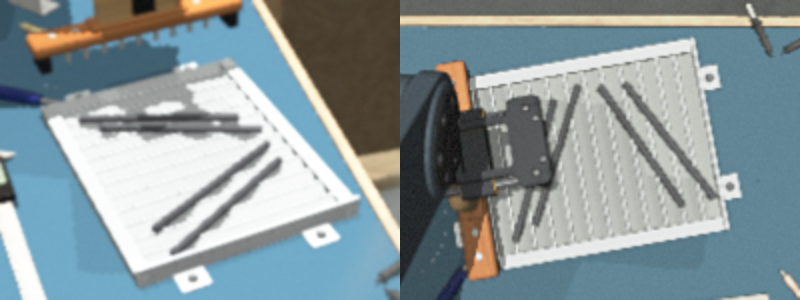

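```bash
python3 - <<'E'
from h import *
a=np.radians(10.4);X=np.array([np.cos(a),np.sin(a)]);Y=np.array([-np.sin(a),np.cos(a)]);c0=np.array([.4088,-.030])
for n,(x0,x1,y0,y1) in [("top3",(195,235,195,312)),("side3",(205,330,160,205))]:
    c=load(n);W=cloud(c);H,S,V=cv2.split(cv2.cvtColor(c["img"],cv2.COLOR_BGR2HSV))
    m=np.zeros(V.shape,bool);m[y0:y1,x0:x1]=1;m&=(H<22)&(S>110)&(V>80)
    P=W[m];P=P[(P[:,2]>.07)&(P[:,2]<.11)];print(n,len(P),"z",np.percentile(P[:,2],[5,50,95]).round(4))
    q=np.c_[(P[:,:2]-c0)@X,(P[:,:2]-c0)@Y]
    lo,hi=np.percentile(q[:,0],[.3,99.7]);print("tray x ends",lo.round(4),hi.round(4),"mid",((lo+hi)/2).round(4))
    for b in np.linspace(lo,hi,7)[:-1]:
        s=q[(q[:,0]>b)&(q[:,0]<b+(hi-lo)/6)]
        if len(s)>5: print("  x",round(b,3),"y",s[:,1].min().round(4),s[:,1].max().round(4))
p=np.array([.3875,.0821])-c0;print("TCP tray",p@X,p@Y)
E
```

```text
top3 683 z [0.0962 0.099  0.1027]
tray x ends -0.1069 0.1038 mid -0.0016
  x -0.107 y 0.0987 0.1277
  x -0.072 y 0.0988 0.1273
  x -0.037 y 0.1004 0.1046
  x 0.034 y 0.0992 0.1102
  x 0.069 y 0.0995 0.1268
side3 1149 z [0.09   0.0983 0.1058]
tray x ends -0.1078 0.1028 mid -0.0025
  x -0.108 y 0.0964 0.1262
  x -0.073 y 0.0936 0.1228
  x -0.038 y 0.0945 0.1073
  x -0.002 y 0.0954 0.1079
  x 0.033 y 0.0961 0.1264
  x 0.068 y 0.0948 0.1258
TCP tray -0.0007138761457373306 0.1141034196720175
```

```bash
python3 plan.py .3894 .0813 .080 -79.6
```

```text
t 5.97 p [0.3887 0.0806 0.1303] yaw_y -79.6 z [-0.001 -0.    -1.   ] F [ 0.11 -0.26 -2.96] M [-0.05  0.18 -0.01] w 0.0197 q [-0.08  0.45  2.09 -0.    0.6   1.31]
to [0.3894 0.0813 0.08  ] yaw -79.6 d(mm) [ 0.9 -0.6 50.3] r [0.01 0.08 0.  ]
```

Emit:
step_arm(
  targets=[
    {"dx": 0.001,"dy": 0,"dz": 0.02,"rx": 0,"ry": 0,"rz": 0},
    {"dx": 0.001,"dy": 0,"dz": 0.04,"rx": 0,"ry": 0,"rz": 0},
    {"dx": 0.001,"dy": 0,"dz": 0.05,"rx": 0,"ry": 0,"rz": 0},
    {"dx": 0.001,"dy": 0,"dz": 0.053,"rx": 0,"ry": 0,"rz": 0},
    {"dx": 0.001,"dy": 0,"dz": 0.0545,"rx": 0,"ry": 0,"rz": 0},
  ],
)

```text
time: 6.6
position: [0.39, 0.0804, 0.076]
tool_rot: [0.996, 0.09, -0.0, 0.0]
ft_force: [-1.1, -1.7, 14.8]
grip_width: 0.0195
```

```bash
python3 plan.py .3894 .0813 .0754 -79.6; python3 - <<'E'
from rig import viewer
import cv2,numpy as np
c=viewer.camera("side"); np.savez("side4.npz",**c)
cv2.imwrite("pics/a5.png",cv2.resize(c["img"][165:315,200:400],(800,600)))
E
```

```text
t 6.6 p [0.39   0.0804 0.076 ] yaw_y -79.64 z [-0.001 -0.001 -1.   ] F [-1.13 -1.68 14.81] M [-0.33  0.5   0.03] w 0.0195 q [-0.08  0.58  2.13 -0.    0.43  1.31]
to [0.3894 0.0813 0.0754] yaw -79.6 d(mm) [-0.4 -1.   0.6] r [ 0.03  0.04 -0.04]
```

View pics/a5.png

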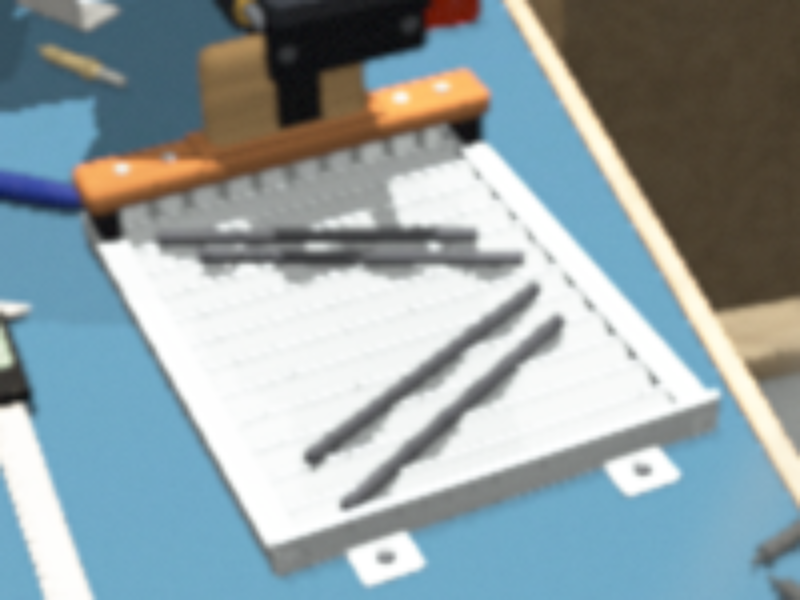

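The shoes are down on the rails: contact about 17 N, grip about 0.076 m. I'll start drawing with only light pressure.

Emit:
step_arm(
  targets=[
    {"dx": 0,"dy": 0.006,"dz": 0,"rx": 0,"ry": 0,"rz": 0},
    {"dx": 0,"dy": 0.014,"dz": 0,"rx": 0,"ry": 0,"rz": 0},
    {"dx": 0,"dy": 0.022,"dz": 0,"rx": 0,"ry": 0,"rz": 0},
    {"dx": 0,"dy": 0.03,"dz": 0,"rx": 0,"ry": 0,"rz": 0},
    {"dx": 0,"dy": 0.038,"dz": 0,"rx": 0,"ry": 0,"rz": 0},
  ],
)

```text
time: 7.28
position: [0.3969, 0.0424, 0.0761]
tool_rot: [0.996, 0.09, -0.0, 0.0]
ft_force: [-0.8, 0.0, -3.1]
grip_width: 0.0198
```

```bash
cat > tr.py <<'E'
import sys
from h import *
from plan import *
o,R=state(); a=np.radians(10.4);X=np.array([np.cos(a),np.sin(a)]);Y=np.array([-np.sin(a),np.cos(a)]);p=o["position"][:2]-[.4088,-.030]
print("tray xy",(p@X*1000).round(1),(p@Y*1000).round(1))
for y in (-.117,): delta([*(np.array([.4088,-.030])+.0014*X+y*Y),.0755],-79.6)
if len(sys.argv)>1:
    from rig import viewer
    k=sys.argv[1];im=[]
    for n in ["side","top"][:1 if len(sys.argv)==2 else 2]:
        c=viewer.camera(n);np.savez(n+k+".npz",**c);im.append(cv2.resize(c["img"][165:315,200:400],(800,600)) if len(sys.argv)==2 else cv2.resize(c["img"][165:315,200:400] if n=="side" else c["img"][175:325,190:390],(400,300),interpolation=cv2.INTER_CUBIC))
    cv2.imwrite(f"pics/d{k}.png",np.hstack(im))
E
python3 tr.py 5
```

```text
t 7.28 p [0.3969 0.0424 0.0761] yaw_y -79.64 z [-0.    -0.001 -1.   ] F [-0.8   0.01 -3.07] M [-0.1   0.13  0.04] w 0.0198 q [-0.17  0.58  2.13 -0.    0.43  1.22]
tray xy 1.4 73.4
t 7.28 p [0.3969 0.0424 0.0761] yaw_y -79.64 z [-0.    -0.001 -1.   ] F [-0.8   0.01 -3.07] M [-0.1   0.13  0.04] w 0.0198 q [-0.17  0.58  2.13 -0.    0.43  1.22]
to [ 0.4313 -0.1448  0.0755] yaw -79.6 d(mm) [  0.2 190.4   0.7] r [ 0.03  0.03 -0.04]
```

View pics/d5.png

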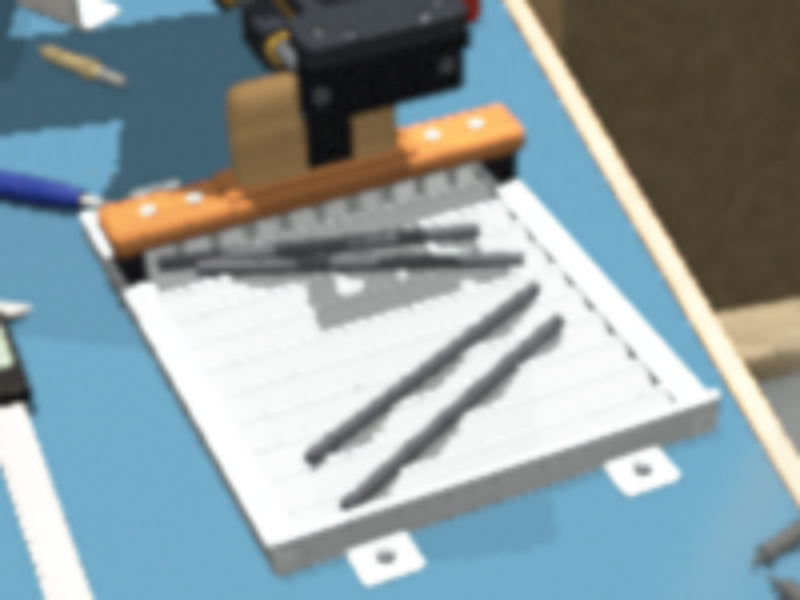

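The rake is combing the first pair straight. It's just skimming the rails at present, so I'll press slightly and continue.

Emit:
step_arm(
  targets=[
    {"dx": 0,"dy": 0.008,"dz": 0.0007,"rx": 0,"ry": 0,"rz": 0},
    {"dx": 0,"dy": 0.016,"dz": 0.0007,"rx": 0,"ry": 0,"rz": 0},
    {"dx": 0,"dy": 0.024,"dz": 0.0007,"rx": 0,"ry": 0,"rz": 0},
    {"dx": 0,"dy": 0.032,"dz": 0.0007,"rx": 0,"ry": 0,"rz": 0},
    {"dx": 0,"dy": 0.04,"dz": 0.0007,"rx": 0,"ry": 0,"rz": 0},
  ],
)

```text
time: 7.95
position: [0.4039, 0.0028, 0.076]
tool_rot: [0.996, 0.09, -0.0, -0.0]
ft_force: [0.3, 3.9, 7.9]
grip_width: 0.0196
```

```bash
python3 tr.py 6
```

```text
t 7.95 p [0.4039 0.0028 0.076 ] yaw_y -79.69 z [-0.001  0.    -1.   ] F [0.26 3.91 7.92] M [ 0.8   0.26 -0.01] w 0.0196 q [-0.27  0.58  2.12 -0.    0.44  1.12]
tray xy 1.1 33.1
t 7.95 p [0.4039 0.0028 0.076 ] yaw_y -79.69 z [-0.001  0.    -1.   ] F [0.26 3.91 7.92] M [ 0.8   0.26 -0.01] w 0.0196 q [-0.27  0.58  2.12 -0.    0.44  1.12]
to [ 0.4313 -0.1448  0.0755] yaw -79.6 d(mm) [  0.6 150.1   0.5] r [-0.01  0.04 -0.09]
```

View pics/d6.png

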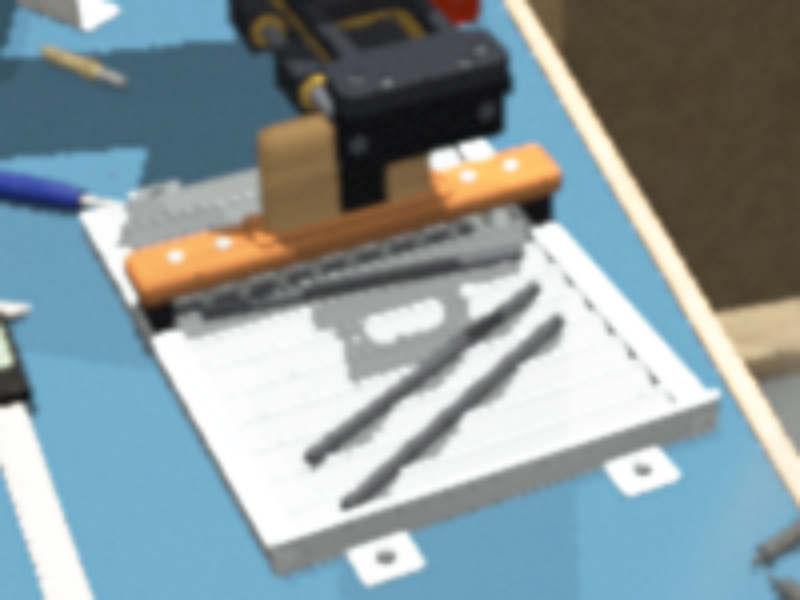

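The first rod is in or nearly in a flute under the pins, and the second is being turned straight. Continuing more slowly.

Emit:
step_arm(
  targets=[
    {"dx": 0,"dy": 0.006,"dz": 0.0003,"rx": 0,"ry": 0,"rz": 0},
    {"dx": 0,"dy": 0.012,"dz": 0.0003,"rx": 0,"ry": 0,"rz": 0},
    {"dx": 0,"dy": 0.018,"dz": 0.0003,"rx": 0,"ry": 0,"rz": 0},
    {"dx": 0,"dy": 0.024,"dz": 0.0003,"rx": 0,"ry": 0,"rz": 0},
    {"dx": 0,"dy": 0.03,"dz": 0.0003,"rx": 0,"ry": 0,"rz": 0},
  ],
)

```text
time: 8.62
position: [0.4091, -0.0274, 0.076]
tool_rot: [0.996, 0.09, -0.001, -0.0]
ft_force: [-0.3, 3.1, 6.8]
grip_width: 0.0195
```

```bash
python3 tr.py 7
```

```text
t 8.62 p [ 0.4091 -0.0274  0.076 ] yaw_y -79.72 z [-0.001  0.    -1.   ] F [-0.26  3.14  6.8 ] M [ 0.74  0.24 -0.  ] w 0.0195 q [-0.34  0.59  2.1  -0.    0.46  1.05]
tray xy 0.8 2.5
t 8.62 p [ 0.4091 -0.0274  0.076 ] yaw_y -79.72 z [-0.001  0.    -1.   ] F [-0.26  3.14  6.8 ] M [ 0.74  0.24 -0.  ] w 0.0195 q [-0.34  0.59  2.1  -0.    0.46  1.05]
to [ 0.4313 -0.1448  0.0755] yaw -79.6 d(mm) [  0.9 119.5   0.5] r [-0.03  0.07 -0.12]
```

View pics/d7.png

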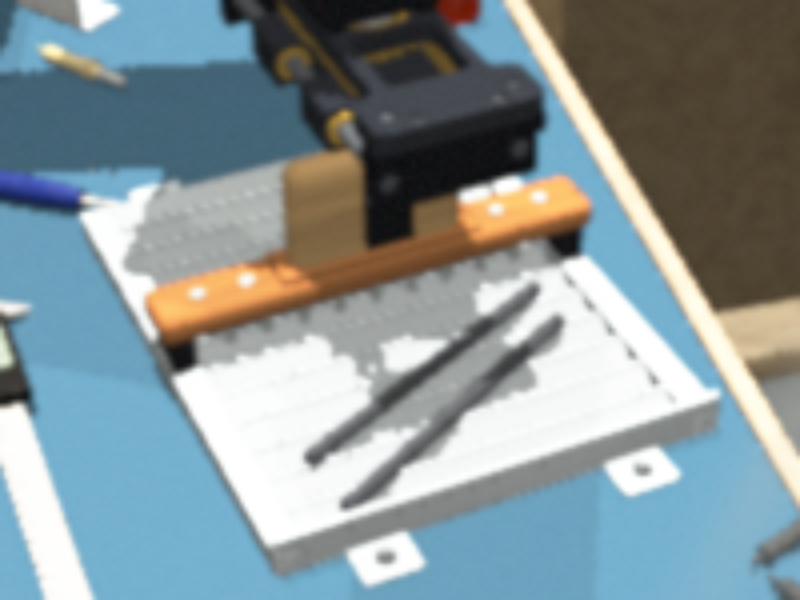

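The first two rods are in flutes and have passed under the rake. On to the second pair.

Emit:
step_arm(
  targets=[
    {"dx": 0.0003,"dy": 0.007,"dz": 0.0004,"rx": 0,"ry": 0,"rz": 0},
    {"dx": 0.0005,"dy": 0.014,"dz": 0.0004,"rx": 0,"ry": 0,"rz": 0},
    {"dx": 0.0005,"dy": 0.021,"dz": 0.0004,"rx": 0,"ry": 0,"rz": 0},
    {"dx": 0.0005,"dy": 0.028,"dz": 0.0004,"rx": 0,"ry": 0,"rz": 0},
    {"dx": 0.0005,"dy": 0.035,"dz": 0.0004,"rx": 0,"ry": 0,"rz": 0},
  ],
)

```text
time: 9.3
position: [0.4155, -0.0621, 0.076]
tool_rot: [0.996, 0.089, -0.001, -0.001]
ft_force: [-0.5, 4.5, 8.4]
grip_width: 0.0197
```

Emit:
step_arm(
  targets=[
    {"dx": 0.0003,"dy": 0.006,"dz": 0.0003,"rx": 0,"ry": 0,"rz": 0},
    {"dx": 0.0003,"dy": 0.012,"dz": 0.0003,"rx": 0,"ry": 0,"rz": 0},
    {"dx": 0.0003,"dy": 0.018,"dz": 0.0003,"rx": 0,"ry": 0,"rz": 0},
    {"dx": 0.0003,"dy": 0.024,"dz": 0.0003,"rx": 0,"ry": 0,"rz": 0},
    {"dx": 0.0003,"dy": 0.03,"dz": 0.0003,"rx": 0,"ry": 0,"rz": 0},
  ],
)

```text
time: 9.93
position: [0.4207, -0.0913, 0.076]
tool_rot: [0.996, 0.089, -0.001, -0.001]
ft_force: [-1.7, 4.5, 6.3]
grip_width: 0.0198
```

```bash
python3 tr.py 8
```

```text
t 9.93 p [ 0.4207 -0.0913  0.076 ] yaw_y -79.78 z [-0.003  0.002 -1.   ] F [-1.66  4.55  6.32] M [0.76 0.05 0.07] w 0.0198 q [-0.47  0.6   2.05  0.    0.5   0.92]
tray xy 0.6 -62.5
t 9.93 p [ 0.4207 -0.0913  0.076 ] yaw_y -79.78 z [-0.003  0.002 -1.   ] F [-1.66  4.55  6.32] M [0.76 0.05 0.07] w 0.0198 q [-0.47  0.6   2.05  0.    0.5   0.92]
to [ 0.4313 -0.1448  0.0755] yaw -79.6 d(mm) [ 0.9 54.5  0.4] r [-0.14  0.13 -0.18]
```

View pics/d8.png

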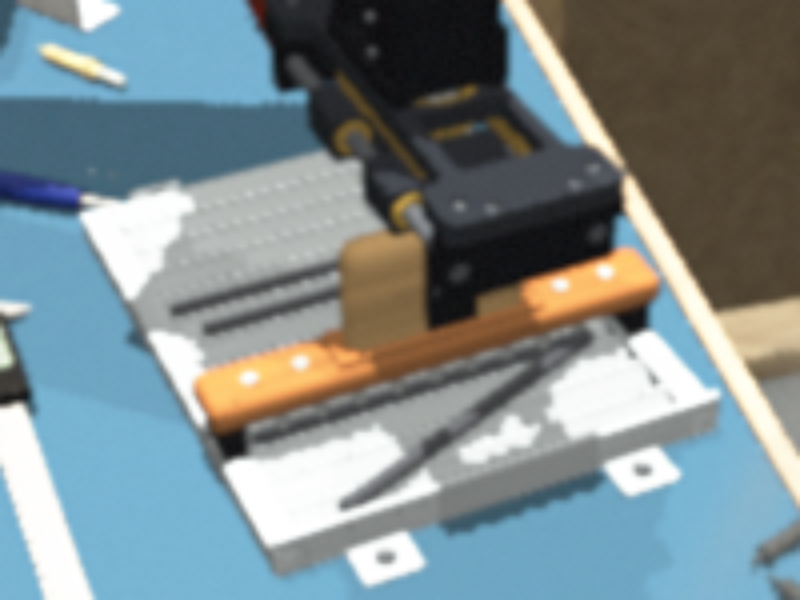

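Rods 1 and 2 lie in flutes behind the rake, and the third is nearly straight under the pins. Continuing towards the lip.

Emit:
step_arm(
  targets=[
    {"dx": 0.0003,"dy": 0.006,"dz": 0.0003,"rx": -0.1,"ry": 0.1,"rz": -0.2},
    {"dx": 0.0005,"dy": 0.012,"dz": 0.0003,"rx": -0.1,"ry": 0.1,"rz": -0.2},
    {"dx": 0.0007,"dy": 0.018,"dz": 0.0003,"rx": -0.1,"ry": 0.1,"rz": -0.2},
    {"dx": 0.0007,"dy": 0.024,"dz": 0.0003,"rx": -0.1,"ry": 0.1,"rz": -0.2},
    {"dx": 0.0007,"dy": 0.03,"dz": 0.0003,"rx": -0.1,"ry": 0.1,"rz": -0.2},
  ],
)

```text
time: 10.6
position: [0.4262, -0.121, 0.076]
tool_rot: [0.996, 0.091, -0.001, -0.001]
ft_force: [-0.4, 3.6, 7.6]
grip_width: 0.0198
```

```bash
python3 tr.py 9
```

```text
t 10.6 p [ 0.4262 -0.121   0.076 ] yaw_y -79.61 z [-0.002  0.002 -1.   ] F [-0.4   3.61  7.6 ] M [0.87 0.2  0.01] w 0.0198 q [-0.53  0.6   2.02  0.    0.52  0.86]
tray xy 0.7 -92.6
t 10.6 p [ 0.4262 -0.121   0.076 ] yaw_y -79.61 z [-0.002  0.002 -1.   ] F [-0.4   3.61  7.6 ] M [0.87 0.2  0.01] w 0.0198 q [-0.53  0.6   2.02  0.    0.52  0.86]
to [ 0.4313 -0.1448  0.0755] yaw -79.6 d(mm) [ 0.7 24.4  0.5] r [-0.11  0.08 -0.01]
```

View pics/d9.png

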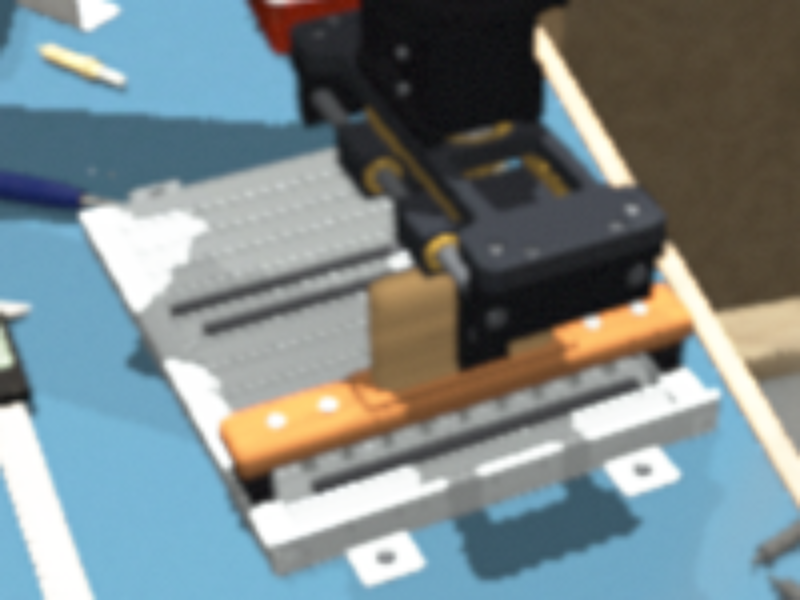

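The last rod looks almost square ahead of the pins, from (315,482) to (645,380). Finishing to just short of the lip.

Emit:
step_arm(
  targets=[
    {"dx": 0.0003,"dy": 0.005,"dz": 0.0003,"rx": -0.1,"ry": 0,"rz": 0},
    {"dx": 0.0005,"dy": 0.01,"dz": 0.0003,"rx": -0.1,"ry": 0,"rz": 0},
    {"dx": 0.0005,"dy": 0.015,"dz": 0.0003,"rx": -0.1,"ry": 0,"rz": 0},
    {"dx": 0.0005,"dy": 0.019,"dz": 0.0003,"rx": -0.1,"ry": 0,"rz": 0},
    {"dx": 0.0005,"dy": 0.022,"dz": 0.0003,"rx": -0.1,"ry": 0,"rz": 0},
  ],
)

```text
time: 11.28
position: [0.4304, -0.1429, 0.076]
tool_rot: [0.996, 0.09, -0.001, -0.0]
ft_force: [0.2, 3.7, 7.9]
grip_width: 0.0195
```

```bash
python3 tr.py 10
```

```text
t 11.28 p [ 0.4304 -0.1429  0.076 ] yaw_y -79.63 z [-0.002  0.    -1.   ] F [0.17 3.73 7.85] M [0.76 0.13 0.01] w 0.0195 q [-0.57  0.61  1.99 -0.    0.54  0.82]
tray xy 0.9 -114.9
t 11.28 p [ 0.4304 -0.1429  0.076 ] yaw_y -79.63 z [-0.002  0.    -1.   ] F [0.17 3.73 7.85] M [0.76 0.13 0.01] w 0.0195 q [-0.57  0.61  1.99 -0.    0.54  0.82]
to [ 0.4313 -0.1448  0.0755] yaw -79.6 d(mm) [0.5 2.1 0.5] r [-0.05  0.11 -0.03]
```

View pics/d10.png

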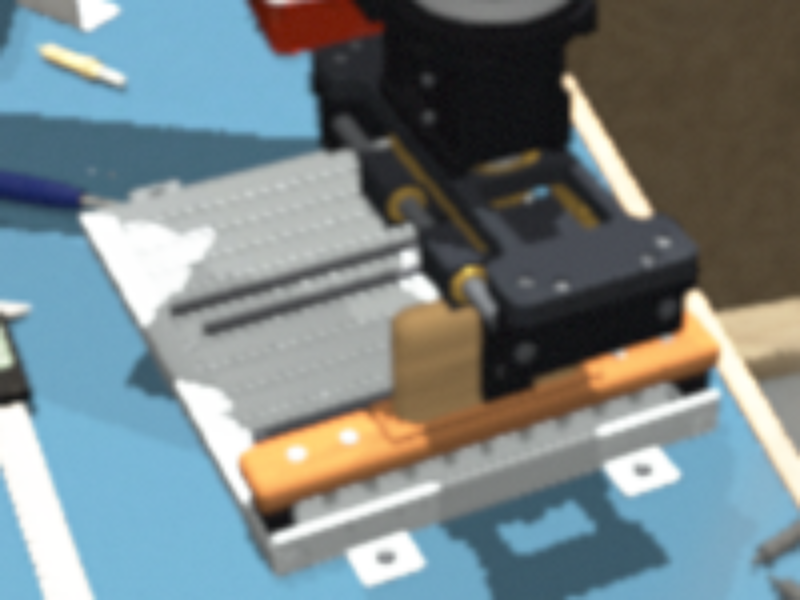

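The rake has reached the lip end with low forces. Lifting straight up, then looking.

Emit:
step_arm(
  targets=[
    {"dx": 0,"dy": 0,"dz": -0.008,"rx": 0,"ry": 0,"rz": 0},
    {"dx": 0,"dy": 0,"dz": -0.025,"rx": 0,"ry": 0,"rz": 0},
    {"dx": 0,"dy": 0,"dz": -0.05,"rx": 0,"ry": 0,"rz": 0},
    {"dx": 0,"dy": 0.01,"dz": -0.075,"rx": 0,"ry": 0,"rz": 0},
    {"dx": 0,"dy": 0.03,"dz": -0.085,"rx": 0,"ry": 0,"rz": 0},
  ],
)

```text
time: 11.95
position: [0.4363, -0.1731, 0.1624]
tool_rot: [0.996, 0.091, -0.0, 0.001]
ft_force: [0.4, -0.9, -2.1]
grip_width: 0.0196
```

```bash
python3 plan.py .394 -.336 .16 -79.6; python3 tr.py 11 b >/dev/null
```

```text
t 11.95 p [ 0.4363 -0.1731  0.1624] yaw_y -79.55 z [-0.    -0.001 -1.   ] F [ 0.41 -0.88 -2.09] M [-0.08  0.08  0.02] w 0.0196 q [-0.62  0.45  1.89 -0.    0.8   0.77]
to [ 0.394 -0.336  0.16 ] yaw -79.6 d(mm) [-71.1 152.5   2.6] r [0.06 0.04 0.05]
```

View pics/d11.png

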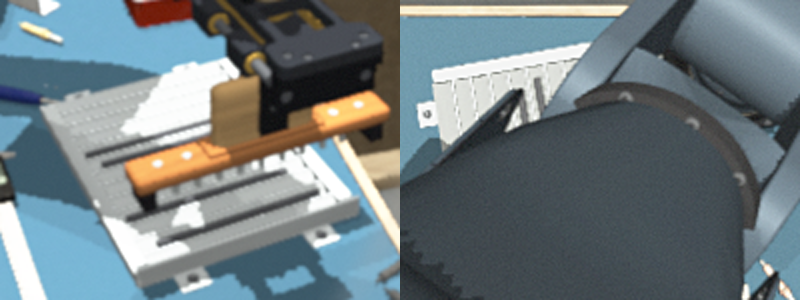

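All four rods look square in separate flutes. Next, taking the rake back to its original clear spot.

Emit:
step_arm(
  targets=[
    {"dx": -0.015,"dy": 0.035,"dz": 0,"rx": 0,"ry": 0,"rz": -2},
    {"dx": -0.035,"dy": 0.075,"dz": 0,"rx": 0,"ry": 0,"rz": -4},
    {"dx": -0.055,"dy": 0.115,"dz": 0,"rx": 0,"ry": 0,"rz": -6},
    {"dx": -0.071,"dy": 0.152,"dz": 0.01,"rx": 0,"ry": 0,"rz": -9},
    {"dx": -0.071,"dy": 0.152,"dz": 0.02,"rx": 0,"ry": 0,"rz": -9},
  ],
)

```text
time: 12.68
position: [0.395, -0.3406, 0.1422]
tool_rot: [0.986, 0.166, 0.001, 0.003]
ft_force: [-0.2, 0.8, -3.1]
grip_width: 0.0196
```

```bash
python3 plan.py .394 -.336 .063 -70.6; python3 - <<'E'
from rig import viewer
from h import *
im=[]
for n in ["side","top"]:
    c=viewer.camera(n);np.savez(n+"12.npz",**c);im.append(cv2.resize(c["img"][185:315,210:390] if n=="side" else c["img"][180:320,190:370],(400,300),interpolation=cv2.INTER_CUBIC))
cv2.imwrite("pics/d12.png",np.hstack(im))
E
```

```text
t 12.68 p [ 0.395  -0.3406  0.1422] yaw_y -70.92 z [ 0.004 -0.006 -1.   ] F [-0.23  0.79 -3.06] M [-0.03  0.15 -0.02] w 0.0196 q [-0.93  0.54  1.79 -0.    0.81  0.31]
to [ 0.394 -0.336  0.063] yaw -70.6 d(mm) [ 0.4 -5.2 79.2] r [ 0.38 -0.11 -0.32]
```

View pics/d12.png

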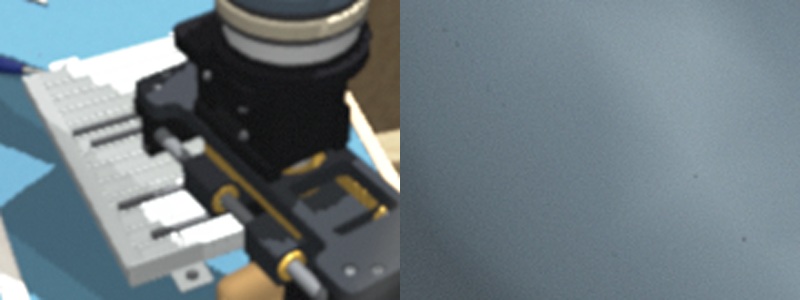

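Emit:
step_arm(
  targets=[
    {"dx": 0,"dy": -0.002,"dz": 0.02,"rx": 0.3,"ry": 0,"rz": 0},
    {"dx": 0,"dy": -0.003,"dz": 0.04,"rx": 0.3,"ry": 0,"rz": 0},
    {"dx": 0,"dy": -0.004,"dz": 0.06,"rx": 0.3,"ry": 0,"rz": 0},
    {"dx": 0,"dy": -0.004,"dz": 0.072,"rx": 0.3,"ry": 0,"rz": 0},
    {"dx": 0,"dy": -0.004,"dz": 0.075,"rx": 0.3,"ry": 0,"rz": 0},
  ],
)

```text
time: 13.4
position: [0.3925, -0.331, 0.0655]
tool_rot: [0.986, 0.167, -0.001, -0.004]
ft_force: [-0.4, 0.3, -1.9]
grip_width: 0.0197
```

```bash
python3 plan.py .394 -.336 .063 -70.6
```

```text
t 13.4 p [ 0.3925 -0.331   0.0655] yaw_y -70.73 z [-0.003  0.007 -1.   ] F [-0.44  0.27 -1.86] M [-0.1   0.11  0.  ] w 0.0197 q [-0.92  0.67  1.84  0.    0.64  0.31]
to [ 0.394 -0.336  0.063] yaw -70.6 d(mm) [-0.3  5.2  2.5] r [-0.45  0.02 -0.13]
```

Emit:
step_arm(
  targets=[
    {"dx": 0,"dy": 0,"dz": 0,"rx": -0.4,"ry": 0,"rz": 0},
    {"dx": 0,"dy": 0,"dz": 0.001,"rx": -0.4,"ry": 0,"rz": 0},
    {"dx": 0,"dy": 0,"dz": 0.0022,"rx": -0.4,"ry": 0,"rz": 0},
    {"dx": 0,"dy": 0,"dz": 0.0028,"rx": -0.4,"ry": 0,"rz": 0},
    {"dx": 0,"dy": 0,"dz": 0.0028,"rx": -0.4,"ry": 0,"rz": 0},
  ],
)

```text
time: 14.02
position: [0.3925, -0.3311, 0.0628]
tool_rot: [0.986, 0.167, -0.0, -0.0]
ft_force: [-0.2, -0.2, -2.3]
grip_width: 0.0198
```

```bash
python3 plan.py .394 -.336 .063 -70.6
```

```text
t 14.03 p [ 0.3925 -0.3311  0.0628] yaw_y -70.74 z [-0.001  0.001 -1.   ] F [-0.19 -0.18 -2.28] M [-0.1   0.16  0.02] w 0.0198 q [-0.92  0.67  1.85 -0.    0.62  0.32]
to [ 0.394 -0.336  0.063] yaw -70.6 d(mm) [-0.2  5.1 -0.2] r [-0.04  0.02 -0.14]
```

Still hanging: the force is only the rake's weight. Going down about another millimetre.

Emit:
step_arm(
  targets=[
    {"dx": 0,"dy": 0,"dz": 0.0004,"rx": 0,"ry": 0,"rz": 0},
    {"dx": 0,"dy": 0,"dz": 0.0007,"rx": 0,"ry": 0,"rz": 0},
    {"dx": 0,"dy": 0,"dz": 0.0009,"rx": 0,"ry": 0,"rz": 0},
    {"dx": 0,"dy": 0,"dz": 0.0009,"rx": 0,"ry": 0,"rz": 0},
    {"dx": 0,"dy": 0,"dz": 0.0009,"rx": 0,"ry": 0,"rz": 0},
  ],
)

```text
time: 14.65
position: [0.3926, -0.3311, 0.0625]
tool_rot: [0.986, 0.167, -0.0, -0.0]
ft_force: [-0.4, 2.0, 5.3]
grip_width: 0.0195
```

```bash
python3 plan.py
```

```text
t 14.65 p [ 0.3926 -0.3311  0.0625] yaw_y -70.74 z [-0.  0. -1.] F [-0.43  2.03  5.25] M [ 0.14  0.43 -0.01] w 0.0195 q [-0.92  0.67  1.85 -0.    0.62  0.32]
```

On the bench, with about 8 N of contact. Opening to about 52 mm.

Emit:
step_arm(
  targets=[
    {"dx": 0,"dy": 0,"dz": 0,"rx": 0,"ry": 0,"rz": 0},
    {"dx": 0,"dy": 0,"dz": 0,"rx": 0,"ry": 0,"rz": 0},
    {"dx": 0,"dy": 0,"dz": 0,"rx": 0,"ry": 0,"rz": 0},
    {"dx": 0,"dy": 0,"dz": 0,"rx": 0,"ry": 0,"rz": 0},
    {"dx": 0,"dy": 0,"dz": 0,"rx": 0,"ry": 0,"rz": 0},
  ],
  gripper=0.6,
)

```text
time: 15.28
position: [0.3925, -0.3311, 0.0625]
tool_rot: [0.986, 0.167, -0.0, -0.0]
ft_force: [0.2, 0.4, 0.7]
grip_width: 0.0513
```

Emit:
step_arm(
  targets=[
    {"dx": 0,"dy": 0,"dz": -0.02,"rx": 0,"ry": 0,"rz": 0},
    {"dx": 0,"dy": 0,"dz": -0.05,"rx": 0,"ry": 0,"rz": 0},
    {"dx": 0,"dy": 0,"dz": -0.09,"rx": 0,"ry": 0,"rz": 0},
    {"dx": 0,"dy": 0,"dz": -0.135,"rx": 0,"ry": 0,"rz": 0},
    {"dx": 0,"dy": 0,"dz": -0.18,"rx": 0,"ry": 0,"rz": 0},
  ],
)

```text
time: 15.9
position: [0.3924, -0.3309, 0.2437]
tool_rot: [0.986, 0.167, -0.0, -0.0]
ft_force: [0.1, 0.1, -0.1]
grip_width: 0.0523
```

```bash
python3 plan.py .45 -.1 .25 -40 .45 .2 .25 0
```

```text
t 15.9 p [ 0.3924 -0.3309  0.2437] yaw_y -70.74 z [-0.001  0.001 -1.   ] F [ 0.11  0.14 -0.05] M [-0.13  0.16  0.03] w 0.0523 q [-0.92  0.38  1.71 -0.    1.06  0.32]
to [ 0.45 -0.1   0.25] yaw -40.0 d(mm) [ 130.6 -199.    -6.2] r [-5.000e-02  1.000e-02 -3.074e+01]
t 15.9 p [ 0.3924 -0.3309  0.2437] yaw_y -70.74 z [-0.001  0.001 -1.   ] F [ 0.11  0.14 -0.05] M [-0.13  0.16  0.03] w 0.0523 q [-0.92  0.38  1.71 -0.    1.06  0.32]
to [0.45 0.2  0.25] yaw 0.0 d(mm) [ 229.5 -482.2   -6. ] r [-6.000e-02 -1.000e-02 -7.074e+01]
```

Moving away towards the start so both cameras can see the tray.

Emit:
step_arm(
  targets=[
    {"dx": 0.026,"dy": -0.04,"dz": -0.002,"rx": 0,"ry": 0,"rz": -8},
    {"dx": 0.052,"dy": -0.08,"dz": -0.004,"rx": 0,"ry": 0,"rz": -16},
    {"dx": 0.078,"dy": -0.12,"dz": -0.006,"rx": 0,"ry": 0,"rz": -24},
    {"dx": 0.104,"dy": -0.16,"dz": -0.006,"rx": 0,"ry": 0,"rz": -32},
    {"dx": 0.13,"dy": -0.2,"dz": -0.006,"rx": 0,"ry": 0,"rz": -40},
  ],
)

```text
time: 16.52
position: [0.4492, -0.0977, 0.25]
tool_rot: [0.868, 0.496, -0.0, -0.0]
ft_force: [1.5, -0.3, 0.1]
grip_width: 0.0521
```

```bash
python3 plan.py .42 .18 .25 20
```

```text
t 16.52 p [ 0.4492 -0.0977  0.25  ] yaw_y -30.49 z [-0.     0.001 -1.   ] F [ 1.46 -0.31  0.11] M [-0.08  0.04  0.03] w 0.0521 q [-0.46  0.29  1.82  0.    1.03  0.07]
to [0.42 0.18 0.25] yaw 20.0 d(mm) [ 2.245e+02 -1.660e+02  1.000e-01] r [-2.000e-02 -3.000e-02 -5.049e+01]
```

Emit:
step_arm(
  targets=[
    {"dx": 0.045,"dy": -0.033,"dz": 0,"rx": 0,"ry": 0,"rz": -10},
    {"dx": 0.09,"dy": -0.066,"dz": 0,"rx": 0,"ry": 0,"rz": -20},
    {"dx": 0.135,"dy": -0.1,"dz": 0,"rx": 0,"ry": 0,"rz": -30},
    {"dx": 0.18,"dy": -0.133,"dz": 0,"rx": 0,"ry": 0,"rz": -40},
    {"dx": 0.224,"dy": -0.166,"dz": 0,"rx": 0,"ry": 0,"rz": -50},
  ],
)

```text
time: 17.15
position: [0.4193, 0.1814, 0.2502]
tool_rot: [0.575, 0.818, 0.0, -0.0]
ft_force: [-0.2, 0.1, -0.1]
grip_width: 0.052
```

```bash
python3 plan.py .3 .42 .25 50
```

```text
t 17.15 p [0.4193 0.1814 0.2502] yaw_y 19.84 z [ 0.     0.001 -1.   ] F [-0.22  0.14 -0.15] M [-0.07 -0.05  0.05] w 0.052 q [ 0.16  0.29  1.83  0.    1.02 -0.18]
to [0.3  0.42 0.25] yaw 50.0 d(mm) [265.  -31.3   0.4] r [ 3.000e-02 -2.000e-02 -3.016e+01]
```

Emit:
step_arm(
  targets=[
    {"dx": 0.053,"dy": -0.005,"dz": 0,"rx": 0,"ry": 0,"rz": -6},
    {"dx": 0.106,"dy": -0.011,"dz": 0,"rx": 0,"ry": 0,"rz": -12},
    {"dx": 0.159,"dy": -0.018,"dz": 0,"rx": 0,"ry": 0,"rz": -18},
    {"dx": 0.212,"dy": -0.025,"dz": 0,"rx": 0,"ry": 0,"rz": -24},
    {"dx": 0.265,"dy": -0.031,"dz": 0,"rx": 0,"ry": 0,"rz": -30},
  ],
)

```text
time: 17.77
position: [0.2991, 0.4214, 0.2503]
tool_rot: [0.342, 0.94, 0.0, 0.0]
ft_force: [1.3, 0.6, 0.7]
grip_width: 0.0523
```

```bash
cat > fin.py <<'E'
import sys
from rig import viewer
from h import *
im=[]
for n in ["side","top"]:
    c=viewer.camera(n);np.savez(n+"13.npz",**c);im.append(cv2.resize(c["img"][180:420,220:420] if n=="side" else c["img"][180:320,190:450],(400,480) if n=="side" else (400,215),interpolation=cv2.INTER_CUBIC))
im[1]=cv2.copyMakeBorder(im[1],0,480-215,0,0,cv2.BORDER_CONSTANT)
cv2.imwrite("pics/d13.png",np.hstack(im))
T=load("top13");H,Sa,V=cv2.split(cv2.cvtColor(T["img"],cv2.COLOR_BGR2HSV));W=cloud(T)
roi=np.zeros(V.shape,bool);roi[205:300,225:345]=1
a=np.radians(10.4);X=np.array([np.cos(a),np.sin(a)]);Y=np.array([-np.sin(a),np.cos(a)]);c0=np.array([.4088,-.030])
m=(roi&(V<120)).astype(np.uint8);k,l,st,_=cv2.connectedComponentsWithStats(m)
for i in range(1,k):
    if st[i,4]<50: continue
    vv,uu=np.where(l==i);q=plane(T,np.c_[uu,vv],.009)[:,:2]-c0;q=np.c_[q@X,q@Y]*1000
    r=np.polyfit(q[:,0],q[:,1],1)
    print(st[i,4],"xy",((q[:,0].min()+q[:,0].max())/2).round(1),q[:,1].mean().round(1),"len",np.ptp(q[:,0]).round(1),"ang",np.arctan(r[0]).round(3),"z med",np.median(W[l==i][:,2]).round(4))
for n,(x0,x1,y0,y1) in [("top13",(380,450,190,320)),("side13",(250,410,300,430))]:
    c=load(n);W=cloud(c);H,S,V=cv2.split(cv2.cvtColor(c["img"],cv2.COLOR_BGR2HSV));m=np.zeros(V.shape,bool);m[y0:y1,x0:x1]=1;m&=(H<30)&(S>80)&(V>60)
    P=W[m];b=P[(P[:,2]>.022)&(P[:,2]<.04)];print(n,cv2.minAreaRect(np.float32(b[:,:2]*1000)),"bar z",np.median(b[:,2]).round(4),"top",np.percentile(P[:,2],99).round(4))
E
python3 fin.py; python3 plan.py
```

```text
225 xy 1.4 -98.2 len 146.6 ang -0.0 z med 0.0115
234 xy -6.7 -58.2 len 154.2 ang 0.001 z med 0.0114
238 xy -0.1 21.8 len 152.6 ang 0.0 z med 0.0117
249 xy -10.8 41.9 len 154.4 ang 0.001 z med 0.0118
top13 ((391.32330322265625, -329.4676208496094), (212.41839599609375, 30.04343605041504), 19.478063583374023) bar z 0.0317 top 0.0875
side13 ((391.3990173339844, -333.7224426269531), (213.4622344970703, 31.41115379333496), 18.738933563232422) bar z 0.0311 top 0.0867
t 17.88 p [0.2978 0.4238 0.2504] yaw_y 50.22 z [ 0.     0.003 -1.   ] F [-0.94 -0.92 -0.5 ] M [-0.11 -0.02  0.06] w 0.0521 q [ 0.74  0.37  1.69  0.    1.08 -0.14]
```

View pics/d13.png

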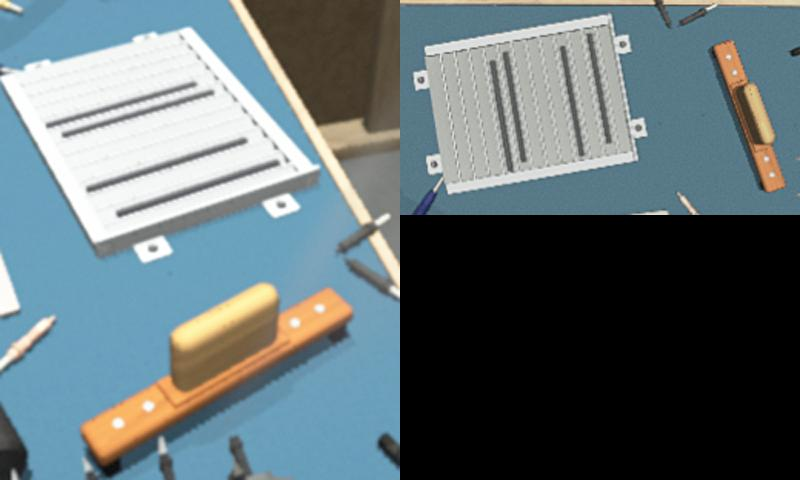

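All four rods lie along the flutes, at y ≈ −100, −60, +20 and +40 mm, with angles under 0.002 rad. Their tops are 8 mm lower than before the rake passed. The rake stands upright at about (0.391, −0.331), clear of the tray. I'll let the arm settle and hand in.

Emit:
step_arm(
  targets=[
    {"dx": 0,"dy": 0,"dz": 0,"rx": 0,"ry": 0,"rz": 0},
    {"dx": 0,"dy": 0,"dz": 0,"rx": 0,"ry": 0,"rz": 0},
    {"dx": 0,"dy": 0,"dz": 0,"rx": 0,"ry": 0,"rz": 0},
    {"dx": 0,"dy": 0,"dz": 0,"rx": 0,"ry": 0,"rz": 0},
    {"dx": 0,"dy": 0,"dz": 0,"rx": 0,"ry": 0,"rz": 0},
  ],
)

```text
time: 18.5
position: [0.2982, 0.4234, 0.2504]
tool_rot: [0.341, 0.94, 0.001, -0.0]
ft_force: [0.2, 0.5, -0.1]
grip_width: 0.0521
```

```bash
python3 fin.py; python3 -c "
from rig import robot
print(robot.hand_in())"
```

```text
225 xy 1.4 -98.2 len 146.6 ang -0.0 z med 0.0115
234 xy -6.7 -58.2 len 154.2 ang 0.001 z med 0.0116
238 xy -0.1 21.8 len 152.6 ang 0.0 z med 0.0115
250 xy -10.6 41.9 len 154.0 ang 0.001 z med 0.0117
top13 ((391.55255126953125, -329.5244140625), (212.61431884765625, 30.159828186035156), 19.411142349243164) bar z 0.0315 top 0.088
side13 ((391.48455810546875, -333.986328125), (212.7467041015625, 31.292503356933594), 18.93484878540039) bar z 0.0311 top 0.0866
the job is handed in; nothing more can be done
None
```

The task is done and handed in at about 18.6 s. I took the rake by its grip, set its shoes on the rails at the open end and drew it to within about 2 mm of the lip in one pass. It now stands on the bench near where it started, and the gripper was never near the rods.

**Rods:** at the last check all four lie straight, one to a flute, at tray y ≈ −100, −60, +20 and +40 mm. They are within 0.002 rad of the flutes, and their middles are within 11 mm of the tray's middle line. The depth readings on them fell from about 19.6 to 11.6 mm; a seated rod's top should be at 12.7 mm, so they read about 1 mm low.

**Rake:** it stands upright, with the bar top at 31–32 mm and the grip top at 87–88 mm, over 10 cm clear of the tray.

**Disagreements:**
- The two cameras differ by about 4 mm in y on the rake's position. This did not affect the grasp.
- The tray's two lip-end corners triangulated to 13 and 17 mm high, against the 21 mm lip given. I therefore placed the tray from the corners' x and y and the depth outline.

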